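Load, clamp and cover a bench shaker

TASK

Load the bench shaker: flip up the cam lever, slide the clamp bar back and stand every squat amber jar upright in one row along the back rail. Slide the bar up snug so that it holds the jars against the rail and flip the lever down flat to lock it. Then put the clear lid on, fully seated all round, and leave the bottle and the tube rack alone.

Things in the scene. Friction and masses are not known exactly. Their poses are not given: they have to be found in the camera images.
- shaker: White bench shaker, fixed, on the left or right, a little turned. Origin on the bench under its platform's centre; x points away from its grey control panel (which faces the robot), z up. Housing 230 (x) x 280 (y), top (shoulder) at z 62; the panel adds 35 in -x, top z 50. A plinth 200 x 250 rises from the shoulder to the platform at z 80. mm throughout.
- row (a point): Point on the platform at the foot of the middle of the fixed back rail's face (shaker x 85, y 0, z 80 mm); axes as the shaker's. The rail faces -x, is 24 high, 12 thick, 218 long. Side guides along x at y -115 and +115, 12 wide, 22 high, leave 218 mm free between them. A jar held against the rail has its origin at x = -23 mm from here.
- lid_seat (a point): Centre of the shoulder on which the lid stands (shaker x 0, y 0, z 62 mm), axes as the shaker's: the seated lid's origin is here, its x axis parallel (either way round). The plinth inside it leaves the lid 4 mm to spare all round. The lid's ceiling is then 75 mm above the platform: jars fit under it, an upright lever does not.
- clamp_bar (a joint): Clear gap in m from rail face to clamp bar face, 0 to 0.092; grows as the bar slides towards the panel. Starts at 0.020 to 0.042. Free, it slides with about 2 N and stays; lever down, the cam's friction holds it. Bar between the guides, parallel to the rail: 12 mm thick behind its face, 24 high over the platform; end shoes run 78 mm back from the face over the guides, 28 high.
- bar_knob (a point): Centre of the black knob for sliding the bar, rigid on it: upright, round, 22 mm across, 24 high, top 56 above the platform (this point 45 above), on a bracket 55 mm behind the bar's face, 40 mm to shaker +y of its middle. Grip with fingers closing along shaker x, opened no wider than 42 mm, to clear the bar.
- cam_lever (a joint): Angle of the cam lever, rad: 0 = flat (locked), pointing to shaker +y behind the bar; 1.57 = upright (free); stop at 1.6. Its pivot is parallel to shaker x and rides on the bar's -y shoe. Stays where left. Takes up to about 8 N at its grip; the cam bites below about 0.7 rad. Starts at 0 to 0.05.
- lever_pivot (a point): Pivot axis of the cam lever: 34 mm above the platform, 55 mm behind the bar's front face, at shaker y -115 mm; moves with the bar.
- lever_grip (a point): Centre of the lever's black grip, 65 mm from the pivot: 26 mm long along the lever, 12 wide (along shaker x), 10 thick; lever end 78 mm from the pivot. Pinched with fingers closing along shaker x (opened no wider than 36 mm, to clear the bar) it turns between the pads as the lever swings.
- lid: Loose clear plastic lid with grey edge trims: open-bottomed box 216 (x) x 266 (y) mm, 97 high, walls 4, 0.55 kg, standing open side down on the bench on the other side of the work from the shaker. Origin at the centre of its lower edge; x across its short side, z up.
- lid_handle (a point): Centre of the lid's black handle bar, 129 mm above the lid's lower edge: 100 mm long along lid y, 14 wide (lid x), 12 thick, with 26 mm clear under it between its end posts. Pinch with the fingers closing along lid x.
- jar1: Squat amber sample jar with white label and white screw cap, 46 mm across, 56 high (cap 43 across, above 42), 0.08 to 0.17 kg, upright on the bench near the middle, jars roughly in a line along x, over 50 mm apart. Origin at the centre of its underside, z along its axis. Two to four jars are present, all alike.
- jar2: As jar1; None when absent.
- jar3: As jar1; None when absent.
- jar4: As jar1; None when absent.
- media_bottle: Glass bottle with a blue cap, 70 mm across, 150 mm high, upright on the bench beyond the work on the -y side; origin at the centre of its underside. To be left alone.
- tube_rack: White tube rack with red-capped tubes, 70 (x) by 156 (y) by 94 mm high, on the bench beyond the work on the +y side; origin at the centre of its underside. To be left alone.
Not all that is in view belongs to the job. What is shaped like the jar1 but turquoise is not meant.

How it is judged:
By the outcome, as a careful person would: the job done as asked, in the order asked, and still so for the second after the job is handed in, with the robot touching nothing.
Of jar1, jar2, jar3, jar4 only 2 to 4 are there at a start; the rules pass over those that are not, and their reading is None.
At some moment in a run one of jar1, jar2, jar3, jar4, lid may be knocked a few centimetres aside while the robot is not near it.
It also fails if it takes over 210 s, if anything falls off the work surface, if the arm or the gripper's body presses on something with over 40 N, if the wrist force passes 120 N, or if a joint passes its speed limit or range.

ROBOT

A 6-joint arm with a two-finger parallel gripper is mounted at the origin on the work surface. World frame = base frame: x ahead of the robot, y to its left, z up, the work surface at z = 0. Lengths are in mm, angles in rad, forces in N, time in s.
With the tool pointing down it reaches from about 275 to 825 mm from the base axis. Payload 5.2 kg.
Tool frame: the origin (TCP) lies at the very end of the fingers, on their centre line; the grasp point (between the pads) lies 19 mm behind it; z points along the fingers, y is the line along which they close (so a half turn about z gives the same grasp; the last joint's range is limited). The gripper opens to 93 mm and grips with 3 to 60 N. Pads are 15 mm wide; open, the fingers measure 128 mm over their backs; the gripper's body (75 mm by 188 mm) begins 65 mm behind the grasp point.
Start: joints at [0.958, 0.259, 1.535, -0, 1.348, -0.203], TCP at [219.114, 504.474, 218.653] pointing down, gripper open.
Joint ranges: [-3.14, 3.14], [-0.91, 2.08], [0.19, 2.58], [-1.22, 4.36], [0.22, 2.71], [-3.12, 3.12]. Speed limits (rad/s): [2.57, 2.57, 3.14, 3.14, 3.14, 3.14].

INTERFACE

Orientations are given as a 3x3 rotation matrix whose columns are the frame's x, y, z axes.
In Python, from workcell import * gives the robot as it stands.
- The arm moves only by the shell command python3 -m pendant 'ROWS' [FORCE]. ROWS is JSON, a list of rows, each a list of 7 numbers: the shift along the tool's x, y, z normalised to -1 to 1, where 1 is 20 mm, then the turn, a rotation vector about the tool's x, y, z normalised to -1 to 1, where 1 is 0.08 rad, then the closure, from 0 (fully open) to 1 (shut). In form: [[tx, ty, tz, ax, ay, az, fingers], ...]. A call has exactly 8 rows; each row shifts and turns the commanded pose from where the row before left it, along the tool's axes as they then stand; what a row does not reach is not made up. A row lasts 1/12 s, in which the tool goes at most 41.7 mm and 7.16 degrees, less where a joint would pass 70% of its speed; a pose out of reach is approached as far as the arm can. A call with a number of a shift or a turn outside -1 to 1 is refused whole. A call with a gripper value outside its range is refused whole. The fingers move at their own pace and stop on an object; FORCE is the grip in N (left out, the last holds). Time passes only in rows, so rows that do not move let the fingers close, or fill a call up. It gives the time, the measured TCP pose, the force, the opening and the grip force at its end, in the units of the state.
- get_obs(): the state, without advancing time (a new reading comes with each control period).
- snapshot(name): name is "scene" or "side" or "wrist"; returns a dict with "image" (384x512x3 uint8, red, green, blue), "range_z" (384x512 float32, mm along the optical axis (not along the pixel's ray), 0 where there is no reading), "vertical_fov" (degrees; the focal length in pixels is half the picture's height over the tangent of half this angle, whatever the lens; pixels are square), "cx", "cy" (the principal point, pixels), "D" ([k1, k2, p1, p2, k3] as OpenCV has them; the pictures are not rectified), "rvec" (rotation vector, rad) and "tvec" (3), from world to camera coordinates, as OpenCV has them. Camera axes: x right, y down, z forward; pixel columns grow to the right and rows downward; lengths in mm; the calibration is good to about 2 mm. A picture is of the moment at which its call begins.
- hand_in(): hands the job in; it is judged then, once.
The state is a dict: "time_s": time; "qpos": joint angles; "qvel": joint speeds; "tau": joint torques, N m; "position": TCP position; "eef_rot": TCP orientation; "ft_force": force on the tool from outside, world axes, zero at the start; "ft_torque": the same for the moment, N m; "gripper_width": finger opening in mm; "finger_force": force on a finger pad.
Only numpy, scipy, OpenCV 4.12 (cv2) and the standard library are available. Lean on these libraries where they do the work, as an engineer would, in place of code of your own. Each camera call takes 0.05 s, during which the arm holds its last target. There are 200 camera calls.

## Working session

There is one attempt and no reset: what is moved stays moved. The work goes in short steps, Python scripts to look and compute and a shell command to move; the robot and the scene stay as the last step left them, time stands still between calls to the robot, and variables do not carry over. Pictures are saved under pics/ and viewed, at most 14 in all, crops included, and the job is handed in when it is done.

```bash
ls; mkdir -p pics; cat > h.py <<'E'
from workcell import *
import numpy as np, cv2
def cam(s):
    h,w=s["image"].shape[:2]
    f=h/2/np.tan(np.radians(s["vertical_fov"])/2)
    K=np.array([[f,0,s["cx"]],[0,f,s["cy"]],[0,0,1.]])
    R=cv2.Rodrigues(np.array(s["rvec"],float))[0]
    return K,np.array(s["D"],float),R,np.array(s["tvec"],float).ravel()
def rays(s,uv):
    K,D,R,t=cam(s)
    n=cv2.undistortPoints(np.array(uv,float).reshape(-1,1,2),K,D).reshape(-1,2)
    d=np.c_[n,np.ones(len(n))]
    return -R.T@t, d@R, n
def onplane(s,uv,z):
    o,d,_=rays(s,uv); return o+d*((z-o[2])/d[:,2])[:,None]
def cloud(s):
    h,w=s["image"].shape[:2]
    v,u=np.mgrid[:h,:w]
    o,d,_=rays(s,np.c_[u.ravel(),v.ravel()])
    return (o+d*s["range_z"].reshape(-1,1)).reshape(h,w,3)
def project(s,P):
    K,D,R,t=cam(s); return cv2.projectPoints(np.array(P,float).reshape(-1,3),np.array(s["rvec"],float),t,K,D)[0].reshape(-1,2)
def save(s,n): cv2.imwrite("pics/"+n,s["image"][:,:,::-1])
E
python3 - <<'E'
from h import *
import pickle
S={n:snapshot(n) for n in("scene","side","wrist")}
pickle.dump(S,open("s0.pkl","wb"))
im=np.hstack([S["scene"]["image"],S["side"]["image"]])
cv2.imwrite("pics/scene0.png",S["scene"]["image"][:,:,::-1]);cv2.imwrite("pics/side0.png",S["side"]["image"][:,:,::-1])
for n in S:
    o,_,_=rays(S[n],[[0,0]]);print(n,o,S[n]["vertical_fov"],S[n]["D"])
o=get_obs();print(o)
E
```

```text
pics
scene [896.26812019 534.0639094  989.9349608 ] 51.160563752708406 [-0.04946831  0.          0.          0.          0.        ]
side [457.37997121 624.63198339 924.91464479] 48.60511481569079 [-0.14700955  0.          0.          0.          0.        ]
wrist [157.46230692 530.73482202 383.72503562] 58.51022447331942 [-0.03285354  0.          0.          0.          0.        ]
{'time_s': 0.15, 'qpos': array([ 9.58205057e-01,  2.59188387e-01,  1.53580099e+00, -1.79363039e-05,
        1.34803716e+00, -2.02809763e-01]), 'qvel': array([ 9.21363437e-04, -1.04250967e-03, -3.35758295e-03,  1.26514554e-04,
       -1.05618172e-03,  3.17763353e-05]), 'tau': array([ 1.03950912e-03, -4.37643278e+01, -2.84233671e+01,  7.18230545e-02,
        3.81678657e-02, -6.92194317e-05]), 'position': array([218.86775215, 504.11810864, 218.014139  ]), 'eef_rot': array([[-9.17209368e-01,  3.98404717e-01, -8.10151935e-04],
       [ 3.98405448e-01,  9.17208645e-01, -1.18320028e-03],
       [ 2.71685787e-04, -1.40801132e-03, -9.99998972e-01]]), 'ft_force': array([ 0.94583932,  0.20695536, -0.21729989]), 'ft_torque': array([ 0.06437317,  0.02951154, -0.01778103]), 'finger_force': 0.0, 'gripper_width': 92.71984180709462}
```

View pics/scene0.png

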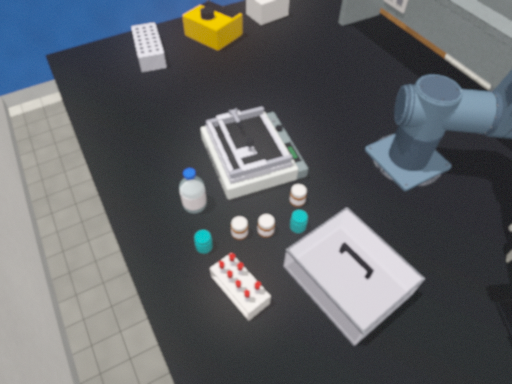

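View pics/side0.png

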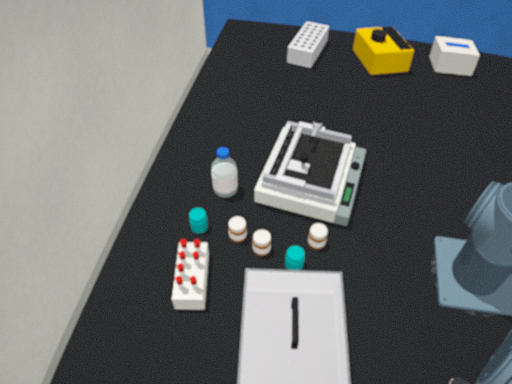

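The scene shows the shaker at (250,150) and the lid at (353,272). Three amber jars with white caps are at scene (239,228), (266,225) and (298,195). They match the description, while the two turquoise jars at (203,241) and (299,221) do not. The bottle is at (193,190) and the rack at (240,285).

```bash
python3 - <<'E'
from h import *
import pickle
S=pickle.load(open("s0.pkl","rb"))
for n in("scene","side"):
    s=S[n];C=cloud(s);s["C"]=C
    x,y,z=C[...,0],C[...,1],C[...,2];ok=(s["range_z"]>0)
    print(n,"bench z",np.median(z[ok&(abs(z)<15)]))
    def comps(lo,hi,name,minn,reg):
        m=(ok&(z>lo)&(z<hi)&reg).astype(np.uint8)
        k,l,st,ce=cv2.connectedComponentsWithStats(m)
        for i in range(1,k):
            if st[i,4]>=minn:
                P=C[l==i];r=cv2.minAreaRect(P[:,:2].astype(np.float32))
                print(name,ce[i].round(),st[i,4],"mean",P.mean(0).round(1),"rect",np.round(r[0],1),np.round(r[1],1),round(r[2],1),"col",s["image"][l==i].mean(0).round())
    reg=(x>150)&(x<900)&(y>-450)&(y<600)
    comps(49,64,"cap",40,reg&(y>-50)&(y<300))
    comps(90,103,"lidtop",500,reg)
    comps(119,140,"handle",20,reg&(y>100))
    comps(55,67,"shoulder",60,reg&(y<50))
    comps(76,84,"plat",60,reg&(y<50))
    comps(98,112,"bars",20,reg&(y<50))
# jar crops
s=S["scene"];a=cv2.resize(s["image"][95:260,180:330],None,fx=3.5,fy=3.5,interpolation=cv2.INTER_CUBIC);cv2.imwrite("pics/crop1.png",a[:,:,::-1])
E
```

```text
scene bench z -0.3198589282702642
cap [298. 190.] 145 mean [422.5 -27.4  55.4] rect [421.5 -28.3] [39.4 42.7] 85.3 col [230. 225. 222.]
cap [299. 216.] 165 mean [471.4  51.8  55.4] rect [470.5  51.8] [41.7 39.4] 57.9 col [ 35. 189. 189.]
cap [266. 221.] 173 mean [558.6  21.   55.4] rect [558.1  20.1] [44.  41.5] 80.4 col [231. 226. 222.]
cap [239. 223.] 167 mean [627.9  -7.8  55.4] rect [627.  -10.1] [42.  41.3] 38.0 col [231. 226. 222.]
cap [203. 237.] 188 mean [735.9 -16.5  55.1] rect [735.8 -17.1] [43.5 40.8] 66.7 col [ 24. 186. 186.]
cap [240. 284.] 742 mean [710.6 149.7  51.1] rect [707.9 144.7] [ 69.8 155.8] 10.9 col [229. 222. 219.]
cap [306. 281.] 143 mean [561.6 224.5  56.7] rect [562.  220.8] [  3.8 156.8] 8.0 col [166. 163. 170.]
lidtop [241. 153.] 608 mean [ 517.9 -205.9   97.6] rect [ 473.2 -247.1] [248.1 194.8] 81.9 col [185. 183. 190.]
lidtop [355. 269.] 8348 mean [452.1 266.6  96.6] rect [446.5 257.6] [221.2 269.4] 8.6 col [213. 210. 216.]
handle [357. 258.] 286 mean [449.  260.4 132.2] rect [447.2 258.8] [ 14.9 100.1] 8.7 col [92. 89. 95.]
shoulder [277. 131.] 112 me
[... 2634 characters left out ...]
59.   21.4] [36.8 39.6] 0.7 col [240. 238. 229.]
plat [283. 153.] 246 mean [ 546.9 -262.9   80.1] rect [ 546.1 -269.5] [200.5  15.1] 82.0 col [90. 89. 89.]
plat [320. 161.] 2232 mean [ 440.1 -253.3   80. ] rect [ 447.1 -259.3] [213.3 150.8] 82.6 col [85. 85. 84.]
plat [297. 191.] 223 mean [ 490.2 -125.5   79.5] rect [ 491.  -125.5] [ 13.7 200.8] 83.4 col [174. 174. 176.]
bars [290. 159.] 1054 mean [ 522.9 -220.7  103.3] rect [ 473.1 -248.3] [257.  195.8] 82.1 col [204. 204. 206.]
bars [333. 133.] 133 mean [ 413.8 -353.4  102.4] rect [ 411.5 -354.7] [21.8 99.5] 83.5 col [181. 182. 185.]
bars [224. 167.] 159 mean [ 694.6 -148.4  104.4] rect [ 697.3 -153.4] [60.4 43.2] 15.4 col [194. 203. 198.]
```

View pics/crop1.png

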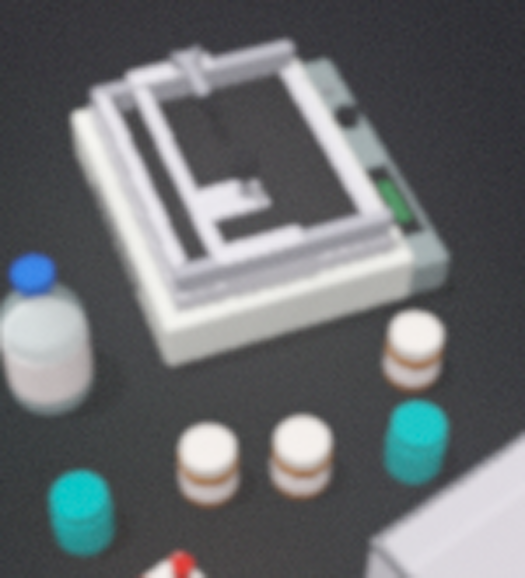

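The crop confirms three amber jars with white caps at crop (413,347), (302,455) and (208,462). The turquoise jars at (416,442) and (80,512) are excluded. The bar is at about (175,150) to (215,230) in the crop, with the knob at (250,185).

```bash
cat >> h.py <<'E'
SH=np.array([474.0,-246.8]); SA=np.radians(-8.0)
EX=np.array([np.cos(SA),np.sin(SA)]); EY=np.array([-EX[1],EX[0]])
def s2w(x,y): return SH+x*EX+y*EY
def w2s(P): d=np.asarray(P)[...,:2]-SH; return np.stack([d@EX,d@EY],-1)
def go(x,y,z,ya):
    o=get_obs();R=o["eef_rot"];p=o["position"]
    d=R.T@(np.array([x,y,z])-p)/20
    a=np.radians(ya);yy=np.array([np.cos(a),np.sin(a),0]);zz=np.array([0,0,-1.]);T=np.c_[np.cross(yy,zz),yy,zz]
    r=cv2.Rodrigues(R.T@T)[0].ravel()/.08
    print("t",round(o["time_s"],1),"at",p.round(1),"target",np.round([x,y,z],1),"shift",d.round(2),"turn",r.round(2),"F",o["ft_force"].round(1),"w",round(o["gripper_width"],1),"q",o["qpos"].round(2))
E
python3 - <<'E'
from h import *
import pickle
S=pickle.load(open("s0.pkl","rb"))
for n in("scene","side"):
    s=S[n];C=cloud(s);P=C[s["range_z"]>0];q=w2s(P);z=P[:,2]
    def st(m,a,name):
        if m.sum()>5: print(n,name,m.sum(),np.percentile(a[m],[1,5,50,95,99]).round(1))
    X,Y=q.T; inn=(abs(Y)<140)&(abs(X)<150)
    b=inn&(abs(Y)<90)&(abs(z-104)<2.5)
    st(b&(X>75),X,"rail x"); 
    h,e=np.histogram(X[b],bins=np.arange(-110,112,4));print([(int(a),int(c)) for a,c in zip(e,h) if c])
    st(inn&(abs(z-102)<2)&(Y>105),Y,"guide+ y");st(inn&(abs(z-102)<2)&(Y<-105),Y,"guide- y")
    sh=inn&(abs(z-61.5)<2); 
    for nm,a in(("X",X),("Y",Y)): st(sh,a,"shoulder "+nm)
    k=inn&(z>125);st(k,X,"knob x");st(k,Y,"knob y");st(k,z,"knob z")
    l=inn&(z>109)&(z<125)&(abs(X)<60)&(abs(Y)<140);st(l,X,"lev x");st(l,Y,"lev y");st(l,z,"lev z")
p=s2w(85-30-55,-50);print(p);go(*p,230,-8)
E
```

```text
scene rail x 167 [80.2 81.3 88.8 95.  95.9]
[(2, 2), (6, 2), (10, 1), (46, 17), (50, 49), (54, 47), (58, 37), (78, 11), (82, 34), (86, 52), (90, 47), (94, 23)]
scene guide+ y 125 [106.  107.7 114.7 121.4 122.3]
scene guide- y 94 [-122.5 -121.9 -113.3 -107.8 -105.8]
scene shoulder X 538 [-133.7 -112.3   66.6  111.7  113.3]
scene shoulder Y 538 [-132.6 -108.1  102.6  137.1  139.3]
scene knob x 45 [-3.7 -1.9  6.3 15.9 16.4]
scene knob y 45 [29.7 33.1 43.2 50.1 52. ]
scene knob z 45 [125.5 125.8 135.1 137.7 137.8]
scene lev x 171 [-15.   -6.3   8.8  50.2  59.1]
scene lev y 171 [-121.8 -118.7  -72.3  120.6  124.2]
scene lev z 171 [109.  109.2 117.1 122.9 124.4]
side rail x 172 [80.4 82.1 89.4 95.1 95.8]
[(2, 2), (6, 1), (10, 2), (46, 16), (50, 53), (54, 52), (58, 37), (78, 9), (82, 33), (86, 52), (90, 52), (94, 26)]
side guide+ y 164 [107.8 109.3 116.5 123.4 123.9]
side guide- y 119 [-128.8 -122.3 -114.3 -107.5 -105.5]
side shoulder X 671 [-134.7 -114.4  -73.   111.   112.8]
side shoulder Y 671 [-131.4 -108.9  111.4  137.6  139.2]
side knob x 52 [-3.9 -3.4  5.7 14.7 16.3]
side knob y 52 [31.9 34.2 44.6 50.6 51.4]
side knob z 52 [125.6 127.1 133.6 137.5 138.2]
side lev x 156 [-12.7  -4.3   6.1  44.1  53.1]
side lev y 156 [-120.8 -118.3  -72.9  116.4  124.4]
side lev z 156 [109.2 109.8 118.  123.2 124.6]
[ 467.04134495 -296.31340344]
t 0.1 at [218.9 504.1 218. ] target [ 467.  -296.3  230. ] shift [-27.33 -31.77  -0.56] turn [-2.000e-02  1.000e-02  1.626e+01] F [ 0.9  0.2 -0.2] w 92.7 q [ 0.96  0.26  1.54 -0.    1.35 -0.2 ]
```

```bash
sed -i 's/SH=np.array(.*); SA/SH=np.array([472.5,-246.6]); SA/' h.py
P="python3 -m pendant"
A='[[-0.85,-0.99,-0.02,0,0,0,0.3],[-0.85,-0.99,-0.02,0,0,0,0.63],[-0.85,-0.99,-0.02,0,0,0,0.63],[-0.85,-0.99,-0.02,0,0,0,0.63],[-0.85,-0.99,-0.02,0,0,0,0.63],[-0.85,-0.99,-0.02,0,0,0,0.63],[-0.85,-0.99,-0.02,0,0,0,0.63],[-0.85,-0.99,-0.02,0,0,0,0.63]]'
$P "[[-0.85,-0.99,-0.02,0,0,0,0.3],[-0.85,-0.99,-0.02,0,0,0,0.63],[-0.85,-0.99,-0.02,0,0,0,0.63],[-0.85,-0.99,-0.02,0,0,0,0.63],[-0.85,-0.99,-0.02,0,0,0,0.63],[-0.85,-0.99,-0.02,0,0,0,0.63],[-0.85,-0.99,-0.02,0,0,0,0.63],[-0.85,-0.99,-0.02,0,0,0,0.63]]" 20
python3 -c "from h import *;go(467,-296.3,230,-8)"
```

```text
time_s: 0.82
position: [280.7, 303.7, 221.7]
eef_rot: [[-0.917, 0.398, -0.0], [0.398, 0.917, -0.0], [0.0, -0.0, -1.0]]
ft_force: [-0.1, 0.0, -0.4]
gripper_width: 44.2
finger_force: 0.0
t 0.8 at [280.7 303.7 221.7] target [ 467.  -296.3  230. ] shift [-20.49 -23.81  -0.41] turn [-0.    0.   16.26] F [-0.1  0.  -0.4] w 44.2 q [ 0.55  0.    1.83 -0.    1.31 -0.61]
```

Tracking is good.

```bash
python3 -m pendant '[[-0.85,-0.99,-0.02,0,0,0,0.63],[-0.85,-0.99,-0.02,0,0,0,0.63],[-0.85,-0.99,-0.02,0,0,0,0.63],[-0.85,-0.99,-0.02,0,0,0,0.63],[-0.85,-0.99,-0.02,0,0,0,0.63],[-0.85,-0.99,-0.02,0,0,0,0.63],[-0.85,-0.99,-0.02,0,0,0,0.63],[-0.85,-0.99,-0.02,0,0,0,0.63]]' 20 >/dev/null
python3 -m pendant '[[-0.85,-0.99,-0.02,0,0,0,0.63],[-0.85,-0.99,-0.02,0,0,0,0.63],[-0.85,-0.99,-0.02,0,0,0,0.63],[-0.85,-0.99,-0.02,0,0,0,0.63],[-0.85,-0.99,-0.02,0,0,0,0.63],[-0.85,-0.99,-0.02,0,0,0,0.63],[-0.85,-0.99,-0.02,0,0,0,0.63],[-0.85,-0.99,-0.02,0,0,0,0.63]]' >/dev/null
python3 -m pendant '[[0,0,0,0,0,1,0.63],[0,0,0,0,0,1,0.63],[0,0,0,0,0,1,0.63],[0,0,0,0,0,1,0.63],[0,0,0,0,0,1,0.63],[0,0,0,0,0,1,0.63],[0,0,0,0,0,1,0.63],[0,0,0,0,0,1,0.63]]' >/dev/null
python3 -m pendant '[[0,0,0,0,0,1,0.63],[0,0,0,0,0,1,0.63],[0,0,0,0,0,1,0.63],[0,0,0,0,0,1,0.63],[0,0,0,0,0,1,0.63],[0,0,0,0,0,1,0.63],[0,0,0,0,0,1,0.63],[0,0,0,0,0,1,0.63]]' >/dev/null
python3 - <<'E'
from h import *
p=s2w(7.5,-50);go(*p,200,-8)
s=snapshot("wrist");save(s,"w1.png");C=cloud(s);P=C[s["range_z"]>0];q=w2s(P);z=P[:,2];X,Y=q.T
def st(m,a,name):
    if m.sum()>5: print(name,m.sum(),np.percentile(a[m],[2,10,50,90,98]).round(1))
print("platform z",np.median(z[(abs(z-80)<4)]))
b=(abs(z-104)<1.5)&(abs(Y)<90)
st(b&(X>75),X,"rail");st(b&(X<72)&(X>40),X,"bar");st((abs(z-102)<1.5)&(X<60)&(Y>100),Y,"g+");st((abs(z-102)<1.5)&(abs(X)<100)&(Y<-100),Y,"g-")
k=z>132;st(k,X,"knob x");st(k,Y,"knob y");st(k,z,"z")
l=(z>110)&(z<128)&(Y>-110)&(Y<10);st(l,X,"lev x");st(l,Y,"lev y");st(l,z,"lev z")
E
```

```text
t 3.5 at [403.8 -93.8 228. ] target [ 473.  -297.2  200. ] shift [-9.67  4.68  1.4 ] turn [-0.01 -0.    0.21] F [-0.1 -1.  -0.1] w 34.1 q [-0.5   0.    1.81 -0.    1.33 -0.38]
platform z 80.2320316852427
rail 15 [93.8 94.2 96.4 97.7 97.9]
g+ 1188 [107.7 108.8 113.8 119.  119.9]
knob x 63737 [-134.6 -127.   -88.6  -51.8  -44.7]
knob y 63737 [145.1 159.  166.8 176.9 178. ]
z 63737 [251.3 319.2 335.6 345.7 348. ]
```

View pics/w1.png

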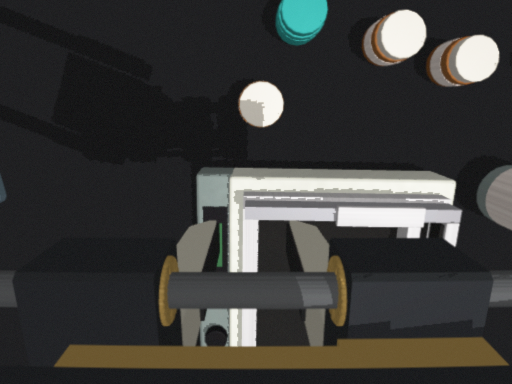

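The wrist view shows the shaker's +y guide at (350,205), the shoe at (380,215), and the jars at (261,104), (400,37) and (470,60). Next I move over the lever.

```bash
python3 -m pendant '[[-0.97,0.47,0,0,0,0.2,0.63],[-0.97,0.47,0,0,0,0,0.63],[-0.97,0.47,0,0,0,0,0.63],[-0.97,0.47,0,0,0,0,0.63],[-0.97,0.47,0,0,0,0,0.63],[-0.97,0.47,0,0,0,0,0.63],[-0.97,0.47,0,0,0,0,0.63],[-0.97,0.47,0,0,0,0,0.63]]' >/dev/null
python3 -m pendant '[[-0.97,0.47,0,0,0,0,0.63],[-0.97,0.47,0,0,0,0,0.63],[-1,0,0,0,0,0,0.63],[-1,0,0,0,0,0,0.63],[-1,0,0,0,0,0,0.63],[0,0,0,0,0,0,0.63],[0,0,0,0,0,0,0.63],[0,0,0,0,0,0,0.63]]' >/dev/null
cat > meas.py <<'E'
from h import *
s=snapshot("wrist");save(s,"w2.png");C=cloud(s);ok=(s["range_z"]>0)&(s["range_z"]>190);P=C[ok];q=w2s(P);z=P[:,2];X,Y=q.T
def st(m,a,name):
    if m.sum()>5: print(name,m.sum(),np.percentile(a[m],[2,10,50,90,98]).round(1))
b=(abs(z-104)<1.5)&(abs(Y)<90)
st(b&(X>75),X,"rail");st(b&(X<72)&(X>40),X,"bar");st((abs(z-102)<1.5)&(abs(X)<60)&(Y>100),Y,"g+");st((abs(z-102)<1.5)&(abs(X)<100)&(Y<-100),Y,"g-")
k=(abs(z-135)<5)&(abs(X)<120)&(Y<100);st(k,X,"knob x");st(k,Y,"knob y")
l=(z>110)&(z<128)&(Y>-130)&(Y<10)&(abs(X)<100);st(l,X,"lev x");st(l,Y,"lev y");st(l,z,"lev z")
E
python3 meas.py;python3 -c "
from h import *
go(*s2w(7.5,-50),200,-8)"
```

```text
rail 2185 [86.6 87.6 92.3 97.1 98.1]
bar 2208 [51.7 52.6 57.4 62.1 63.2]
g- 1881 [-122.  -121.  -115.5 -110.1 -102. ]
lev x 1698 [-2.4  3.1  8.5 14.  19.8]
lev y 1698 [-122.1 -117.4  -87.   -47.4  -40.6]
lev z 1698 [114.9 116.8 118.9 121.2 122.9]
t 4.9 at [ 463.3 -357.1  228.1] target [ 473.  -297.2  200. ] shift [3.04 0.08 1.41] turn [-0.01 -0.01  0.07] F [ 0.1  0.3 -0.4] w 34.4 q [-0.85  0.32  1.43  0.    1.39 -0.71]
```

View pics/w2.png

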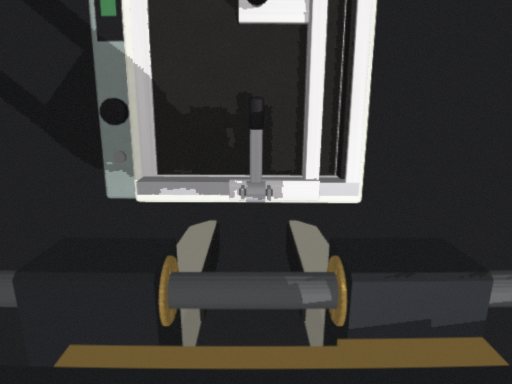

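The lever is at pixel (256,150) with its black grip at (257,110). The bar is at x≈315 and the rail at x≈360. The gap is about 23 mm, and I updated the shaker origin by about 1.6 mm. Next is the grasp of the lever.

```bash
sed -i 's/SH=np.array(.*); SA/SH=np.array([473.8,-247.6]); SA/' h.py
python3 -m pendant '[[0.75,0,0,0,0,0,0.63],[0.75,0,0,0,0,0,0.63],[0.75,0,0,0,0,0,0.63],[0.75,0,0,0,0,0,0.63],[0,0,1,0,0,0,0.63],[0,0,1,0,0,0,0.63],[0,0,1,0,0,0,0.63],[0,0,0,0,0,0,0.63]]' >/dev/null
python3 -c "
from h import *
go(*s2w(7,-50),96,-8)"
```

```text
t 5.6 at [ 469.8 -295.   164.9] target [ 473.8 -298.1   96. ] shift [-0.14  0.23  3.44] turn [-0.07 -0.05  0.08] F [-0.5  0.6 -1. ] w 34.2 q [-0.76  0.31  1.6   0.    1.24 -0.63]
```

```bash
python3 -m pendant '[[-0.1,0.15,1,0,0,0.08,0.63],[0,0,1,0,0,0,0.63],[0,0,1,0,0,0,0.63],[0,0,0.4,0,0,0,0.63],[0,0,0,0,0,0,0.7],[0,0,0,0,0,0,1],[0,0,0,0,0,0,1],[0,0,0,0,0,0,1]]' 25
python3 -c "
from h import *
go(*s2w(7,-50),96,-8)"
```

```text
time_s: 6.25
position: [474.2, -301.5, 101.7]
eef_rot: [[0.141, 0.99, 0.001], [0.99, -0.141, -0.001], [-0.001, 0.001, -1.0]]
ft_force: [-10.7, 0.1, 1.8]
gripper_width: 13.1
finger_force: 5.0
t 6.2 at [ 474.2 -301.5  101.7] target [ 473.8 -298.1   96. ] shift [ 0.16 -0.05  0.29] turn [ 0.01  0.02 -0.02] F [-10.7   0.1   1.8] w 13.1 q [-0.76  0.38  1.66 -0.    1.09 -0.62]
```

```bash
python3 -m pendant '[[0,0,0,0,0,0,1],[-0.04,0,-0.5,0,0,0,1],[-0.12,0,-0.48,0,0,0,1],[-0.19,0,-0.46,0,0,0,1],[-0.26,0,-0.42,0,0,0,1],[-0.32,0,-0.38,0,0,0,1],[0,0,0,0,0,0,1],[0,0,0,0,0,0,1]]' 25
python3 -m pendant '[[-0.38,0,-0.32,0,0,0,1],[-0.42,0,-0.26,0,0,0,1],[-0.46,0,-0.19,0,0,0,1],[-0.48,0,-0.12,0,0,0,1],[-0.5,0,-0.04,0,0,0,1],[0,0,0,0,0,0,1],[0,0,0,0,0,0,1],[0,0,0,0,0,0,1]]' 25
python3 -c "
from h import *
go(*s2w(7,-115),160,-8)"
```

```text
time_s: 6.92
position: [472.1, -320.2, 146.8]
eef_rot: [[0.142, 0.99, 0.002], [0.99, -0.142, -0.001], [-0.001, 0.002, -1.0]]
ft_force: [-1.5, 3.4, 6.4]
gripper_width: 11.9
finger_force: 25.0
time_s: 7.58
position: [465.6, -365.2, 164.8]
eef_rot: [[0.141, 0.99, 0.002], [0.99, -0.141, -0.003], [-0.003, 0.002, -1.0]]
ft_force: [-0.8, -0.2, 4.5]
gripper_width: 10.6
finger_force: 25.0
t 7.6 at [ 465.6 -365.2  164.8] target [ 464.7 -362.5  160. ] shift [ 0.13 -0.06  0.24] turn [ 0.03  0.04 -0.03] F [-0.8 -0.2  4.5] w 10.6 q [-0.85  0.37  1.51 -0.    1.25 -0.71]
```

```bash
python3 -m pendant '[[0,0,0,0,0,0,0.6],[0,0,0,0,0,0,0.6],[0,0,-0.5,0,0,0,0.6],[0,0,-1,0,0,0,0.6],[0,0,-1,0,0,0,0.6],[0,0,0,0,0,0,0.6],[0,0,0,0,0,0,0.6],[0,0,0,0,0,0,0.6]]' 25 >/dev/null
cat > meas.py <<'E'
from h import *
import sys
s=snapshot("wrist");save(s,sys.argv[1]);C=cloud(s);ok=(s["range_z"]>0)&(s["range_z"]>190);P=C[ok];q=w2s(P);z=P[:,2];X,Y=q.T
def st(m,a,name):
    if m.sum()>5: print(name,m.sum(),np.percentile(a[m],[2,10,50,90,98]).round(1))
b=(abs(z-104)<1.5)&(abs(Y)<90)
st(b&(X>75),X,"rail");st(b&(X<72)&(X>-40),X,"bar");st((abs(z-102)<1.5)&(abs(X)<60)&(Y>100),Y,"g+");st((abs(z-102)<1.5)&(abs(X)<100)&(Y<-100),Y,"g-")
k=(abs(z-136)<2)&(abs(X)<120)&(Y<100);st(k,X,"knob x");st(k,Y,"knob y")
l=(z>107)&(z<122)&(abs(Y-40)<30)&(abs(X)<60);st(l,X,"bracket x");st(l,z,"br z")
l=(abs(X)<120)&(Y>-190)&(Y<-70)&(z>140)&(z<205);st(l,X,"lev x");st(l,Y,"lev y");st(l,z,"lev z")
E
python3 meas.py w3.png;python3 -c "
from h import *
go(*s2w(7,40),116,-8)"
```

```text
rail 2243 [85.1 86.1 90.8 95.5 96.6]
bar 2247 [51.3 52.2 56.9 61.7 62.7]
g- 2016 [-121.  -120.1 -114.9 -109.7 -102. ]
lev x 406 [ 2.5  3.7  8.2 12.7 14. ]
lev y 406 [-108.9 -107.5 -103.5 -100.5  -99.9]
lev z 406 [146.1 174.4 189.9 191.3 191.9]
t 8.3 at [ 464.7 -363.3  212.6] target [ 486.3 -209.   116. ] shift [ 7.79 -0.01  4.84] turn [-0.02 -0.01 -0.02] F [-0.5 -0.  -0.4] w 37.2 q [-0.85  0.34  1.44 -0.    1.36 -0.71]
```

```bash
python3 -m pendant '[[0.97,0,0,0,0,0,0.58],[0.97,0,0,0,0,0,0.58],[0.97,0,0,0,0,0,0.58],[0.97,0,0,0,0,0,0.58],[0.97,0,0,0,0,0,0.58],[0.97,0,0,0,0,0,0.58],[0.97,0,0,0,0,0,0.58],[0.97,0,0,0,0,0,0.58]]' 25 >/dev/null
python3 -m pendant '[[0,0,1,0,0,0,0.58],[0,0,1,0,0,0,0.58],[0,0,1,0,0,0,0.58],[0,0,1,0,0,0,0.58],[0,0,0.6,0,0,0,0.58],[0,0,0,0,0,0,0.58],[0,0,0,0,0,0,1],[0,0,0,0,0,0,1]]' 25
python3 -c "
from h import *
go(*s2w(7-67,40),118,-8)"
```

```text
time_s: 9.63
position: [487.2, -210.3, 121.9]
eef_rot: [[0.141, 0.99, 0.0], [0.99, -0.141, -0.0], [-0.0, 0.0, -1.0]]
ft_force: [-0.3, -0.4, 0.8]
gripper_width: 30.4
finger_force: 0.0
t 9.6 at [ 487.2 -210.3  121.9] target [ 420.  -199.6  118. ] shift [ 0.06 -3.4   0.19] turn [ 0.    0.   -0.02] F [-0.3 -0.4  0.8] w 30.4 q [-0.62  0.31  1.72 -0.    1.11 -0.48]
```

```bash
python3 -m pendant '[[0,0,0,0,0,0,1],[0,0,0,0,0,0,1],[0,-0.4,0,0,0,0,1],[0,-0.6,0,0,0,0,1],[0,-0.6,0,0,0,0,1],[0,-0.6,0,0,0,0,1],[0,-0.6,0,0,0,0,1],[0,-0.55,0,0,0,0,1]]' 30
python3 -m pendant '[[0,0,0,0,0,0,1],[0,0,0,0,0,0,0.58],[0,0,0,0,0,0,0.58],[0,0,0,0,0,0,0.58],[0,0,-1,0,0,0,0.4],[0,0,-1,0,0,0,0.2],[0,0,-1,0,0,0,0],[0,0,-1,0,0,0,0]]' 25
python3 meas.py w4.png;python3 -c "
from h import *
go(420.5,-28.2,200,82)"
```

```text
time_s: 10.3
position: [420.5, -201.2, 122.5]
eef_rot: [[0.141, 0.99, 0.002], [0.99, -0.141, -0.002], [-0.001, 0.002, -1.0]]
ft_force: [2.4, -1.3, 2.0]
gripper_width: 21.3
finger_force: 30.0
time_s: 10.97
position: [420.8, -200.4, 202.1]
eef_rot: [[0.141, 0.99, -0.001], [0.99, -0.141, 0.001], [0.001, -0.001, -1.0]]
ft_force: [-0.5, -1.3, -0.6]
gripper_width: 61.3
finger_force: 0.0
rail 1632 [84.9 85.8 90.6 95.6 96.8]
bar 2155 [-17.1 -16.2 -11.9  -6.9  -5.6]
g+ 1399 [102.4 109.1 114.2 119.2 120.2]
g- 34 [-106.7 -106.1 -104.1 -101.5 -100.9]
knob x 634 [-69.3 -67.2 -60.2 -53.1 -51. ]
knob y 634 [30.7 32.9 40.1 46.8 49.1]
bracket x 28 [-59.5 -59.  -55.8 -51.8 -50.1]
br z 28 [114.7 116.3 118.4 121.3 121.6]
t 11.0 at [ 422.6 -201.8  206. ] target [420.5 -28.2 200. ] shift [ 8.58 -1.33  0.27] turn [  0.02   0.07 -19.65] F [ 1.  -1.6  2.7] w 64.9 q [-0.68  0.12  1.74  0.    1.28 -0.54]
```

The bar is back with a 90.6 mm gap. Next is jar 1.

```bash
python3 -m pendant '[[1,-0.15,0,0,0,0,0],[1,-0.15,0,0,0,0,0],[1,-0.15,0,0,0,0,0],[1,-0.15,0,0,0,0,0],[1,-0.15,0,0,0,0,0],[1,-0.15,0,0,0,0,0],[1,-0.15,0,0,0,0,0],[1,-0.15,0,0,0,0,0]]' 25 >/dev/null
python3 -m pendant '[[0.58,-0.12,0,0,0,-1,0],[0,0,0,0,0,-1,0],[0,0,0,0,0,-1,0],[0,0,0,0,0,-1,0],[0,0,0,0,0,-1,0],[0,0,0,0,0,-1,0],[0,0,0,0,0,-1,0],[0,0,0,0,0,-1,0]]' >/dev/null
python3 -m pendant '[[0,0,0,0,0,-1,0],[0,0,0,0,0,-1,0],[0,0,0,0,0,-1,0],[0,0,0,0,0,-1,0],[0,0,0,0,0,-1,0],[0,0,0,0,0,-1,0],[0,0,0,0,0,-1,0],[0,0,0,0,0,-1,0]]' >/dev/null
python3 -m pendant '[[0,0,0,0,0,-1,0],[0,0,0,0,0,-1,0],[0,0,0,0,0,-1,0],[0,0,0,0,0,-0.65,0],[0,0,0,0,0,0,0],[0,0,0,0,0,0,0],[0,0,0,0,0,0,0],[0,0,0,0,0,0,0]]' >/dev/null
cat > jars.py <<'E'
from h import *
def jars():
    for n in("scene","side"):
        s=snapshot(n);C=cloud(s);z=C[...,2];x=C[...,0];y=C[...,1]
        m=((s["range_z"]>0)&(z>51)&(z<60)&(y>-100)&(y<250)&(x>200)&(x<850)).astype(np.uint8)
        k,l,st,ce=cv2.connectedComponentsWithStats(m)
        for i in range(1,k):
            if 40<st[i,4]<400:
                c=s["image"][l==i].mean(0); P=C[l==i];r=cv2.minAreaRect(P[:,:2].astype(np.float32))
                if c.min()>200 and max(r[1])<60: print(n,np.round(r[0],1),np.round(r[1],1))
        m=((s["range_z"]>0)&(z>119)&(z<140)&(y>50)&(y<500)&(x>200)&(x<750)).astype(np.uint8)
        k,l,st,ce=cv2.connectedComponentsWithStats(m)
        for i in range(1,k):
            if 200<st[i,4]: print(n,"lid",*[np.round(v,1) for v in cv2.minAreaRect(C[l==i][:,:2].astype(np.float32))])
jars()
E
python3 jars.py; python3 -c "
from h import *
go(420.5,-28.2,27,82)"
```

```text
scene [421.3 -28.1] [42.9 42.5]
scene [558.1  20.3] [41.4 42.2]
scene [627.6  -9.6] [41.8 41.2]
scene lid [447.5 259.1] [ 15.1 100.5] 9.1
side [627.7  -9.3] [41.  43.3]
side [420.3 -26.3] [41.8 41.2]
side [558.1  21.1] [42.3 41.2]
side lid [447.7 259.2] [14.6 99.6] 8.3
t 13.8 at [418.7 -27.1 201.6] target [420.5 -28.2  27. ] shift [-0.1  -0.04  8.73] turn [ 0.   -0.   -0.02] F [-1.5 -0.7  0.2] w 93.1 q [-0.33  0.03  1.85  0.    1.26 -1.76]
```

```bash
python3 -m pendant '[[-0.1,0,0.9,0,0,0,0],[0,0,0.98,0,0,0,0],[0,0,0.98,0,0,0,0],[0,0,0.98,0,0,0,0],[0,0,0.98,0,0,0,0],[0,0,0.98,0,0,0,0],[0,0,0.98,0,0,0,0],[0,0,0.98,0,0,0,0]]' 20 >/dev/null
python3 -m pendant '[[0,0,0.96,0,0,0,0],[0,0,0,0,0,0,0],[0,0,0,0,0,0,0.4],[0,0,0,0,0,0,1],[0,0,0,0,0,0,1],[0,0,0,0,0,0,1],[0,0,0,0,0,0,1],[0,0,0,0,0,0,1]]' 20
python3 -c "
from h import *
go(*s2w(57,-70),180,82)"
```

```text
time_s: 15.12
position: [421.1, -27.6, 27.9]
eef_rot: [[-0.99, 0.14, 0.001], [0.14, 0.99, -0.0], [-0.001, -0.0, -1.0]]
ft_force: [-0.4, 0.6, 0.0]
gripper_width: 57.5
finger_force: 0.0
t 15.1 at [421.1 -27.6  27.9] target [ 520.5 -324.9  180. ] shift [ -7.01 -14.03  -7.59] turn [-0.    0.02 -0.01] F [-0.4  0.6  0. ] w 57.5 q [-0.33  0.27  2.07  0.    0.79 -1.76]
```

```bash
python3 -m pendant '[[0,0,0,0,0,0,1],[0,0,0,0,0,0,1],[0,0,0,0,0,0,1],[0,0,-0.5,0,0,0,1],[0,0,-1,0,0,0,1],[0,0,-1,0,0,0,1],[0,0,-1,0,0,0,1],[0,0,-1,0,0,0,1]]' 20
python3 -m pendant '[[-0.3,-0.6,-1,0,0,0,1],[-0.5,-0.9,-1,0,0,0,1],[-0.5,-0.95,-1,0,0,0,1],[-0.5,-0.95,0,0,0,0,1],[-0.5,-0.95,0,0,0,0,1],[-0.5,-0.95,0,0,0,0,1],[-0.5,-0.95,0,0,0,0,1],[-0.5,-0.95,0,0,0,0,1]]' 20 >/dev/null
python3 -m pendant '[[-0.5,-0.95,0,0,0,0,1],[-0.5,-0.95,0,0,0,0,1],[-0.5,-0.95,0,0,0,0,1],[-0.5,-0.95,0,0,0,0,1],[-0.5,-0.95,0,0,0,0,1],[-0.5,-0.95,0,0,0,0,1],[-0.21,-0.95,0,0,0,0,1],[0,0,0,0,0,0,1]]' 20
python3 -c "
from h import *
go(*s2w(57,-70),109,82)"
```

```text
time_s: 15.78
position: [420.2, -27.3, 117.9]
eef_rot: [[-0.99, 0.14, -0.001], [0.14, 0.99, 0.0], [0.001, 0.0, -1.0]]
ft_force: [0.4, -0.5, -1.4]
gripper_width: 45.2
finger_force: 20.0
time_s: 17.12
position: [520.8, -324.8, 176.3]
eef_rot: [[-0.99, 0.142, -0.001], [0.142, 0.99, -0.001], [0.0, -0.001, -1.0]]
ft_force: [0.3, 0.1, -0.6]
gripper_width: 45.8
finger_force: 20.0
t 17.1 at [ 520.8 -324.8  176.3] target [ 520.5 -324.9  109. ] shift [ 0.01 -0.    3.36] turn [-0.02 -0.01 -0.03] F [ 0.3  0.1 -0.6] w 45.8 q [-0.74  0.4   1.44 -0.    1.3  -2.17]
```

```bash
python3 -m pendant '[[0,0,0.8,0,0,0,1],[0,0,0.8,0,0,0,1],[0,0,0.8,0,0,0,1],[0,0,0.5,0,0,0,1],[0,0,0.3,0,0,0,1],[0,0,0.16,0,0,0,1],[0,0,0,0,0,0,1],[0,0,0,0,0,0,1]]' 20
python3 -m pendant '[[0,0,0,0,0,0,0.42],[0,0,0,0,0,0,0.42],[0,0,0,0,0,0,0.42],[0,0,0,0,0,0,0.42],[0,0,-0.4,0,0,0,0.42],[0,0,-1,0,0,0,0.42],[0,0,-1,0,0,0,0.2],[0,0,-1,0,0,0,0]]' 20
python3 -m pendant '[[0,0,-1,0,0,0,0],[0,0,0,0,0,0,0],[0,0,0,0,0,0,0],[0,0,0,0,0,0,0],[0,0,0,0,0,0,0],[0,0,0,0,0,0,0],[0,0,0,0,0,0,0],[0,0,0,0,0,0,0]]' 20 >/dev/null
cat > row.py <<'E'
from h import *
for n in("scene","side"):
    s=snapshot(n);C=cloud(s);z=C[...,2];q=w2s(C)
    m=((s["range_z"]>0)&(z>131)&(z<142)&(q[...,0]>20)&(q[...,0]<100)&(abs(q[...,1])<110)).astype(np.uint8)
    k,l,st,ce=cv2.connectedComponentsWithStats(m)
    for i in range(1,k):
        if st[i,4]>30:
            P=np.c_[q[l==i],z[l==i]].astype(np.float32);r=cv2.minAreaRect(P[:,:2].copy());print(n,"row jar (shaker)",np.round(r[0],1),np.round(r[1],1),"z",np.median(P[:,2]).round(1),s["image"][l==i].mean(0).round())
E
python3 row.py; python3 jars.py;python3 -c "
from h import *
go(558.2,20,180,82)"
```

```text
time_s: 17.78
position: [521.2, -321.4, 110.7]
eef_rot: [[-0.99, 0.14, 0.001], [0.14, 0.99, -0.001], [-0.001, -0.0, -1.0]]
ft_force: [0.8, -0.4, -1.2]
gripper_width: 45.1
finger_force: 20.0
time_s: 18.45
position: [520.7, -321.2, 179.4]
eef_rot: [[-0.99, 0.14, -0.0], [0.14, 0.99, 0.0], [0.0, 0.0, -1.0]]
ft_force: [0.2, -0.1, -0.6]
gripper_width: 63.1
finger_force: 0.0
scene row jar (shaker) [ 55.8 -64.5] [44.9 37.6] z 135.5 [229. 224. 221.]
side row jar (shaker) [ 55.8 -65.8] [40.6 43.6] z 135.5 [230. 228. 220.]
scene [557.   19.9] [40.8 41.2]
scene [628.2  -9.9] [42.  41.5]
scene lid [447.4 258.7] [ 15.7 100.7] 9.3
side [627.5  -8.3] [41.  41.6]
side [558.5  21.5] [39.9 41.8]
side lid [447.6 259.9] [14.4 98.4] 8.1
t 19.3 at [ 520.8 -321.3  197.8] target [558.2  20.  180. ] shift [ 0.53 17.16  0.9 ] turn [ 0.   -0.   -0.01] F [-0.2  0.3  0. ] w 93.0 q [-0.73  0.38  1.41  0.    1.35 -2.17]
```

```bash
python3 -m pendant '[[0.03,0.98,0,0,0,0,0],[0.03,0.98,0,0,0,0,0],[0.03,0.98,0,0,0,0,0],[0.03,0.98,0,0,0,0,0],[0.03,0.98,0,0,0,0,0],[0.03,0.98,0,0,0,0,0],[0.03,0.98,0,0,0,0,0],[0.03,0.98,0,0,0,0,0]]' 20 >/dev/null
python3 -m pendant '[[0.03,0.98,0,0,0,0,0],[0.03,0.98,0,0,0,0,0],[0.03,0.98,0,0,0,0,0],[0.03,0.98,0,0,0,0,0],[0.03,0.98,0,0,0,0,0],[0.03,0.98,0,0,0,0,0],[0.03,0.98,0,0,0,0,0],[0.03,0.98,0,0,0,0,0]]' 20 >/dev/null
python3 -m pendant '[[0,0.95,0.3,0,0,0,0],[0,0.53,0.9,0,0,0,0],[0,0,1,0,0,0,0],[0,0,1,0,0,0,0],[0,0,0,0,0,0,0],[0,0,0,0,0,0,0],[0,0,0,0,0,0,0],[0,0,0,0,0,0,0]]' 20 >/dev/null
python3 jars.py;python3 -c "
from h import *
go(558.2,20,27,82)"
```

```text
scene [559.4  19.7] [43.1 38.2]
scene [627.3  -8.5] [42.  41.9]
scene lid [447.6 258.8] [ 15.6 101.2] 8.9
side [628.4  -4.6] [32.7 41.2]
side [557.4  22.2] [41.1 39.2]
side lid [447.7 259.4] [ 14.5 100.4] 8.3
t 21.4 at [560.2  19.5 135.5] target [558.2  20.   27. ] shift [0.11 0.01 5.42] turn [-0.    0.03 -0.01] F [-0.6 -0.2 -0.1] w 93.0 q [-0.16  0.34  1.63  0.    1.17 -1.59]
```

```bash
python3 -m pendant '[[0.1,0,0.9,0,0,0,0],[0,0,0.9,0,0,0,0],[0,0,0.9,0,0,0,0],[0,0,0.9,0,0,0,0],[0,0,0.9,0,0,0,0],[0,0,0.9,0,0,0,0],[0,0,0,0,0,0,0.2],[0,0,0,0,0,0,0.4]]' 20
python3 -m pendant '[[0,0,0,0,0,0,1],[0,0,0,0,0,0,1],[0,0,0,0,0,0,1],[0,0,0,0,0,0,1],[0,0,0,0,0,0,1],[0,0,0,0,0,0,1],[0,0,-0.5,0,0,0,1],[0,0,-1,0,0,0,1]]' 20
python3 -m pendant '[[0,0,-1,0,0,0,1],[0,0,-1,0,0,0,1],[0,0,-1,0,0,0,1],[0,0,-1,0,0,0,1],[0,0,-1,0,0,0,1],[0,0,-0.8,0,0,0,1],[0,0,0,0,0,0,1],[0,0,0,0,0,0,1]]' 20
python3 -c "
from h import *
go(*s2w(57,4),175,82)"
```

```text
time_s: 22.08
position: [557.0, 20.0, 26.0]
eef_rot: [[-0.99, 0.14, -0.001], [0.14, 0.99, 0.0], [0.001, 0.0, -1.0]]
ft_force: [-0.4, 0.3, 0.5]
gripper_width: 84.3
finger_force: 0.0
time_s: 22.75
position: [555.1, 20.5, 54.5]
eef_rot: [[-0.99, 0.14, -0.005], [0.14, 0.99, 0.001], [0.006, 0.0, -1.0]]
ft_force: [-0.3, 0.6, -0.7]
gripper_width: 45.8
finger_force: 20.0
time_s: 23.42
position: [557.7, 20.1, 173.0]
eef_rot: [[-0.99, 0.14, 0.002], [0.14, 0.99, -0.0], [-0.002, -0.0, -1.0]]
ft_force: [-0.6, -0.0, -0.9]
gripper_width: 45.4
finger_force: 20.0
t 23.4 at [557.7  20.1 173. ] target [ 530.8 -251.6  175. ] shift [ -0.57 -13.64  -0.1 ] turn [-0.    0.03 -0.01] F [-0.6 -0.  -0.9] w 45.4 q [-0.16  0.31  1.59 -0.    1.25 -1.59]
```

```bash
python3 -m pendant '[[-0.04,-0.6,0,0,0,0,1],[-0.04,-1,0,0,0,0,1],[-0.04,-1,0,0,0,0,1],[-0.04,-1,0,0,0,0,1],[-0.04,-1,0,0,0,0,1],[-0.04,-1,0,0,0,0,1],[-0.04,-1,0,0,0,0,1],[-0.04,-1,0,0,0,0,1]]' 20 >/dev/null
python3 -m pendant '[[-0.04,-1,0,0,0,0,1],[-0.04,-1,0,0,0,0,1],[-0.04,-1,0,0,0,0,1],[-0.04,-1,0,0,0,0,1],[-0.04,-1,0,0,0,0,1],[-0.04,-1,0,0,0,0,1],[0,0,0,0,0,0,1],[0,0,0,0,0,0,1]]' 20 >/dev/null
python3 -c "
from h import *
go(*s2w(57,4),107.5,82)"
```

```text
t 24.8 at [ 529.  -251.7  170.2] target [ 530.8 -251.6  107.5] shift [-0.1   0.02  3.14] turn [ 0.02 -0.04 -0.04] F [-0.2 -0.2 -0.8] w 45.5 q [-0.63  0.36  1.51 -0.    1.27 -2.06]
```

```bash
python3 -m pendant '[[0,0,0.8,0,0,0,1],[0,0,0.8,0,0,0,1],[0,0,0.7,0,0,0,1],[0,0,0.4,0,0,0,1],[0,0,0.3,0,0,0,1],[0,0,0.15,0,0,0,1],[0,0,0,0,0,0,1],[0,0,0,0,0,0,1]]' 20
python3 -m pendant '[[0,0,0,0,0,0,0.42],[0,0,0,0,0,0,0.42],[0,0,0,0,0,0,0.42],[0,0,0,0,0,0,0.42],[0,0,-0.4,0,0,0,0.42],[0,0,-1,0,0,0,0.42],[0,0,-1,0,0,0,0.2],[0,0,-1,0,0,0,0]]' 20
python3 -m pendant '[[0,0,-1,0,0,0,0],[0.5,1,0,0,0,0,0],[-0.4,1,0,0,0,0,0],[-0.4,1,0,0,0,0,0],[-0.4,1,0,0,0,0,0],[-0.4,1,0,0,0,0,0],[-0.4,1,0,0,0,0,0],[-0.4,1,0,0,0,0,0]]' 20 >/dev/null
python3 row.py; python3 jars.py;python3 -c "
from h import *
go(627.7,-9.5,120,82)"
```

```text
time_s: 25.42
position: [530.7, -250.8, 109.5]
eef_rot: [[-0.99, 0.139, 0.001], [0.139, 0.99, -0.0], [-0.001, -0.0, -1.0]]
ft_force: [1.8, -0.7, -0.9]
gripper_width: 45.3
finger_force: 20.0
time_s: 26.08
position: [530.3, -250.7, 178.4]
eef_rot: [[-0.99, 0.14, -0.0], [0.14, 0.99, 0.0], [0.0, 0.0, -1.0]]
ft_force: [0.6, -0.7, 0.6]
gripper_width: 62.6
finger_force: 0.0
scene row jar (shaker) [43.8  8.4] [15.4 35.1] z 136.1 [217. 212. 209.]
side row jar (shaker) [ 56.  -65.1] [40.3 42.7] z 135.4 [234. 231. 223.]
side row jar (shaker) [56.4  5.9] [43.  42.2] z 134.9 [234. 232. 223.]
scene [627.7  -8.9] [41.7 40.7]
scene lid [447.3 258.6] [ 16.  101.2] 9.2
side [627.9  -8.5] [43.1 41.1]
side lid [447.6 259.1] [ 14.6 100.1] 8.2
t 26.9 at [ 587.6 -117.2  197.5] target [627.7  -9.5 120. ] shift [-1.24  5.61  3.87] turn [-0.01  0.    0.01] F [ 0.2 -0.1  0.1] w 93.2 q [-0.38  0.36  1.44 -0.    1.34 -1.81]
```

```bash
python3 -m pendant '[[-0.2,0.9,0,0,0,0,0],[-0.2,0.9,0,0,0,0,0],[-0.2,0.95,0,0,0,0,0],[-0.2,0.95,0.5,0,0,0,0],[-0.2,0.95,0.9,0,0,0,0],[-0.24,0.96,0.9,0,0,0,0],[0,0,0.9,0,0,0,0],[0,0,0,0,0,0,0]]' 20 >/dev/null
python3 -m pendant '[[0,0,0,0,0,0,0],[0,0,0,0,0,0,0],[0,0,0,0,0,0,0],[0,0,0,0,0,0,0],[0,0,0,0,0,0,0],[0,0,0,0,0,0,0],[0,0,0,0,0,0,0],[0,0,0,0,0,0,0]]' 20 >/dev/null
python3 jars.py;python3 -c "
from h import *
go(627.7,-9.5,27.5,82)"
```

```text
scene [630.8  -8.5] [35.5 42.2]
scene lid [447.8 259.1] [ 15.1 101.1] 8.7
side [626.9  -7.9] [40.  39.5]
side lid [447.5 260.3] [14.5 98.2] 8.3
t 28.4 at [627.8  -9.8 133.1] target [627.7  -9.5  27.5] shift [0.01 0.01 5.28] turn [ 0.   -0.   -0.01] F [0.2 0.8 0.6] w 92.8 q [-0.19  0.46  1.45  0.    1.23 -1.62]
```

```bash
python3 -m pendant '[[0,0,0.88,0,0,0,0],[0,0,0.88,0,0,0,0],[0,0,0.88,0,0,0,0],[0,0,0.88,0,0,0,0],[0,0,0.88,0,0,0,0],[0,0,0.88,0,0,0,0],[0,0,0,0,0,0,0.2],[0,0,0,0,0,0,0.4]]' 20
python3 -m pendant '[[0,0,0,0,0,0,1],[0,0,0,0,0,0,1],[0,0,0,0,0,0,1],[0,0,0,0,0,0,1],[0,0,0,0,0,0,1],[0,0,0,0,0,0,1],[0,0,-0.5,0,0,0,1],[0,0,-1,0,0,0,1]]' 20
python3 -m pendant '[[0,0,-1,0,0,0,1],[0,0,-1,0,0,0,1],[0,0,-1,0,0,0,1],[0,0,-1,0,0,0,1],[0,0,-1,0,0,0,1],[0,0,-0.8,0,0,0,1],[0,0,0,0,0,0,1],[0,0,0,0,0,0,1]]' 20
python3 -c "
from h import *
go(*s2w(57,76),175,82)"
```

```text
time_s: 29.05
position: [627.0, -9.6, 26.6]
eef_rot: [[-0.99, 0.14, -0.002], [0.14, 0.99, 0.0], [0.003, 0.0, -1.0]]
ft_force: [0.7, -0.3, 0.8]
gripper_width: 83.8
finger_force: 0.0
time_s: 29.72
position: [625.6, -9.5, 55.6]
eef_rot: [[-0.99, 0.14, -0.006], [0.14, 0.99, 0.001], [0.006, 0.0, -1.0]]
ft_force: [-0.0, -0.8, -0.9]
gripper_width: 45.6
finger_force: 20.0
time_s: 30.38
position: [628.3, -9.9, 174.6]
eef_rot: [[-0.99, 0.14, 0.002], [0.14, 0.99, -0.0], [-0.002, -0.0, -1.0]]
ft_force: [-0.7, 0.1, -0.1]
gripper_width: 45.6
finger_force: 20.0
t 30.4 at [628.3  -9.9 174.6] target [ 540.8 -180.3  175. ] shift [ 3.14 -9.05 -0.03] turn [-0.    0.03 -0.01] F [-0.7  0.1 -0.1] w 45.6 q [-0.19  0.43  1.4  -0.    1.31 -1.62]
```

```bash
python3 -m pendant '[[0.3,-0.6,0,0,0,0,1],[0.36,-0.95,0,0,0,0,1],[0.36,-0.95,0,0,0,0,1],[0.36,-0.95,0,0,0,0,1],[0.36,-0.95,0,0,0,0,1],[0.36,-0.95,0,0,0,0,1],[0.36,-0.95,0,0,0,0,1],[0.36,-0.95,0,0,0,0,1]]' 20 >/dev/null
python3 -m pendant '[[0.32,-0.95,0,0,0,0,1],[0,-0.85,0,0,0,0,1],[0,0,0,0,0,0,1],[0,0,0,0,0,0,1],[0,0,0,0,0,0,1],[0,0,0,0,0,0,1],[0,0,0,0,0,0,1],[0,0,0,0,0,0,1]]' 20 >/dev/null
python3 -c "
from h import *
go(*s2w(57,76),107.5,82)"
```

```text
t 31.7 at [ 540.4 -179.4  173.3] target [ 540.8 -180.3  107.5] shift [-0.03 -0.04  3.29] turn [ 0.   -0.    0.01] F [-0.7 -0.4 -1. ] w 45.4 q [-0.52  0.33  1.55  0.    1.26 -1.95]
```

```bash
python3 -m pendant '[[0,0,0.8,0,0,0,1],[0,0,0.8,0,0,0,1],[0,0,0.8,0,0,0,1],[0,0,0.4,0,0,0,1],[0,0,0.3,0,0,0,1],[0,0,0.17,0,0,0,1],[0,0,0,0,0,0,1],[0,0,0,0,0,0,1]]' 20
python3 -m pendant '[[0,0,0,0,0,0,0.42],[0,0,0,0,0,0,0.42],[0,0,0,0,0,0,0.42],[0,0,0,0,0,0,0.42],[0,0,-0.4,0,0,0,0.42],[0,0,-1,0,0,0,0.42],[0,0,-1,0,0,0,0.42],[0,0,-1,0,0,0,0.42]]' 20
python3 -m pendant '[[0,0,-1,0,0,1,0.58],[0,0,-1,0,0,1,0.58],[0,0,0,0,0,1,0.58],[0,0,0,0,0,1,0.58],[0,0,0,0,0,1,0.58],[0,0,0,0,0,1,0.58],[0,0,0,0,0,1,0.58],[0,0,0,0,0,1,0.58]]' 20 >/dev/null
python3 -m pendant '[[0,0,0,0,0,1,0.58],[0,0,0,0,0,1,0.58],[0,0,0,0,0,1,0.58],[0,0,0,0,0,1,0.58],[0,0,0,0,0,1,0.58],[0,0,0,0,0,1,0.58],[0,0,0,0,0,1,0.58],[0,0,0,0,0,1,0.58]]' 20 >/dev/null
python3 -m pendant '[[0,0,0,0,0,1,0.58],[0,0,0,0,0,1,0.58],[0,0,0,0,0,1,0.58],[0,0,0,0,0,0.6,0.58],[0,-1,0,0,0,0,0.58],[0,-1,0,0,0,0,0.58],[0,-1,0,0,0,0,0.58],[0,-1,0,0,0,0,0.58]]' 20 >/dev/null
python3 row.py; python3 jars.py;python3 -c "
from h import *
go(*s2w(-60.6,40),119,-8)"
```

```text
time_s: 32.38
position: [540.9, -180.4, 108.7]
eef_rot: [[-0.99, 0.14, 0.001], [0.14, 0.99, -0.001], [-0.001, -0.001, -1.0]]
ft_force: [0.2, 0.3, -0.3]
gripper_width: 45.3
finger_force: 20.0
time_s: 33.05
position: [540.2, -180.2, 177.3]
eef_rot: [[-0.99, 0.14, -0.0], [0.14, 0.99, 0.0], [0.0, 0.0, -1.0]]
ft_force: [0.1, 0.1, -0.6]
gripper_width: 54.0
finger_force: 0.0
scene row jar (shaker) [ 55.1 -66.3] [39.6 37.4] z 135.6 [231. 226. 223.]
scene row jar (shaker) [55.6  6.6] [42.2 39.1] z 135.8 [230. 225. 222.]
scene row jar (shaker) [55.8 77.3] [40.7 41.8] z 135.7 [231. 227. 223.]
side row jar (shaker) [ 56.7 -63.9] [37.4 41.7] z 135.5 [233. 231. 222.]
side row jar (shaker) [56.6  5.3] [44.  40.7] z 134.9 [236. 233. 225.]
side row jar (shaker) [56.6 76.9] [41.2 41.4] z 134.8 [235. 233. 225.]
scene lid [448.1 259. ] [ 15.  101.4] 7.9
side lid [447.6 259.3] [14.7 99.7] 8.3
t 35.2 at [ 461.6 -169.6  217. ] target [ 419.4 -199.6  119. ] shift [-1.77 -1.9   4.9 ] turn [0.03 0.01 0.02] F [ 0.3 -0.2  0.3] w 39.1 q [-0.58  0.15  1.67  0.    1.31 -0.44]
```

```bash
python3 -m pendant '[[-0.88,-0.95,0,0,0,0,0.58],[-0.88,-0.95,0,0,0,0,0.58],[0,0,0.9,0,0,0,0.58],[0,0,0.9,0,0,0,0.58],[0,0,0.9,0,0,0,0.58],[0,0,0.9,0,0,0,0.58],[0,0,0.9,0,0,0,0.58],[0,0,0.3,0,0,0,0.58]]' 25 >/dev/null
python3 -m pendant '[[0,0,0,0,0,0,0.58],[0,0,0,0,0,0,1],[0,0,0,0,0,0,1],[0,0,0,0,0,0,1],[0,0,0,0,0,0,1],[0,0,0,0,0,0,1],[0,0,0,0,0,0,1],[0,0,0,0,0,0,1]]' 25
python3 -c "
from h import *
go(*s2w(-60.6+44.6,40),119,-8)"
```

```text
time_s: 36.58
position: [419.5, -199.5, 121.1]
eef_rot: [[0.137, 0.991, 0.002], [0.991, -0.137, -0.002], [-0.001, 0.002, -1.0]]
ft_force: [1.0, 0.4, 6.4]
gripper_width: 21.3
finger_force: 25.0
t 36.6 at [ 419.5 -199.5  121.1] target [ 463.5 -205.8  119. ] shift [-0.01  2.22  0.11] turn [0.03 0.02 0.03] F [1.  0.4 6.4] w 21.3 q [-0.69  0.2   1.87  0.    1.07 -0.55]
```

```bash
python3 -m pendant '[[0,0.2,0,0,0,0,1],[0,0.3,0,0,0,0,1],[0,0.3,0,0,0,0,1],[0,0.3,0,0,0,0,1],[0,0.3,0,0,0,0,1],[0,0.3,0,0,0,0,1],[0,0.3,0,0,0,0,1],[0,0,0,0,0,0,1]]' 25
python3 -m pendant '[[0,0.1,0,0,0,0,1],[0,0.06,0,0,0,0,1],[0,0,0,0,0,0,1],[0,0,0,0,0,0,1],[0,0,0,0,0,0,1],[0,0,0,0,0,0,1],[0,0,0,0,0,0,1],[0,0,0,0,0,0,1]]' 25
python3 row.py;python3 -c "
from h import *
go(*s2w(-60.6+44.6,40),119,-8)"
```

```text
time_s: 37.25
position: [459.6, -205.2, 121.1]
eef_rot: [[0.137, 0.991, 0.002], [0.991, -0.137, -0.002], [-0.001, 0.002, -1.0]]
ft_force: [0.7, 1.0, 5.9]
gripper_width: 20.9
finger_force: 25.0
time_s: 37.92
position: [461.6, -205.5, 121.1]
eef_rot: [[0.137, 0.991, 0.001], [0.991, -0.137, -0.001], [-0.001, 0.001, -1.0]]
ft_force: [-1.1, -0.2, 7.1]
gripper_width: 21.2
finger_force: 25.0
scene row jar (shaker) [ 61.4 -65.3] [35.1 46. ] z 136.0 [228. 224. 220.]
scene row jar (shaker) [58.8  6.9] [43.4 39. ] z 135.7 [232. 228. 224.]
scene row jar (shaker) [58.3 76.7] [44.1 37.8] z 135.4 [229. 225. 221.]
side row jar (shaker) [60.   4.7] [40. 44.] z 135.1 [235. 232. 224.]
side row jar (shaker) [59.7 78.3] [40.2 43.4] z 134.9 [230. 227. 219.]
t 38.0 at [ 461.6 -205.5  121.1] target [ 463.5 -205.8  119. ] shift [-0.   0.1  0.1] turn [0.01 0.02 0.03] F [-2.1  0.4  6.6] w 21.3 q [-0.64  0.27  1.78 -0.    1.09 -0.5 ]
```

```bash
for i in 1 2; do python3 -m pendant '[[0,0.05,0,0,0,0,1],[0,0,0,0,0,0,1],[0,0,0,0,0,0,1],[0,0,0,0,0,0,1],[0,0,0,0,0,0,1],[0,0,0,0,0,0,1],[0,0,0,0,0,0,1],[0,0,0,0,0,0,1]]' 25 | grep -E "posi|ft_f|time"; done
```

```text
time_s: 38.68
position: [462.3, -205.5, 121.1]
ft_force: [-2.0, 0.4, 7.9]
time_s: 39.35
position: [463.3, -205.7, 121.1]
ft_force: [-1.8, -0.2, 7.3]
```

```bash
for i in 1 2; do python3 -m pendant '[[0,0.05,0,0,0,0,1],[0,0,0,0,0,0,1],[0,0,0,0,0,0,1],[0,0,0,0,0,0,1],[0,0,0,0,0,0,1],[0,0,0,0,0,0,1],[0,0,0,0,0,0,1],[0,0,0,0,0,0,1]]' 25 | grep -E "posi|ft_f|time"; done
```

```text
time_s: 40.02
position: [464.0, -205.8, 121.1]
ft_force: [-3.2, -0.1, 8.3]
time_s: 40.68
position: [464.0, -205.8, 121.0]
ft_force: [-7.8, -0.6, 11.3]
```

```bash
python3 -m pendant '[[0,0.04,0,0,0,0,1],[0,0,0,0,0,0,1],[0,0,0,0,0,0,0.58],[0,0,0,0,0,0,0.58],[0,0,0,0,0,0,0.58],[0,0,-1,0,0,0,0.58],[0,0,-1,0,0,0,0.6],[0,0,-1,0,0,0,0.6]]' 25
python3 -m pendant '[[0,0,-1,0,0,0,0.6],[0,0,-0.8,0,0,0,0.6],[-1,0,0,0,0,0,0.6],[-1,0,0,0,0,0,0.6],[-1,0,0,0,0,0,0.6],[-1,0,0,0,0,0,0.6],[-1,0,0,0,0,0,0.6],[-1,0,0,0,0,0,0.6]]' 25 >/dev/null
python3 -m pendant '[[-1,0,0,0,0,0,0.6],[-0.75,0,0,0,0,0,0.6],[0,0,0,0,0,0,0.6],[0,0,0,0,0,0,0.6],[0,0,0,0,0,0,0.6],[0,0,0,0,0,0,0.6],[0,0,0,0,0,0,0.6],[0,0,0,0,0,0,0.6]]' 25 >/dev/null
python3 meas.py w5.png;python3 row.py; python3 -c "
from h import *
go(*s2w(-15.5,-112),163,-8)"
```

```text
time_s: 41.35
position: [465.9, -205.2, 180.1]
eef_rot: [[0.137, 0.991, -0.001], [0.991, -0.137, 0.001], [0.001, -0.001, -1.0]]
ft_force: [0.2, -0.8, -1.2]
gripper_width: 37.5
finger_force: 0.0
rail 1387 [85.3 86.7 92.6 96.1 96.8]
bar 2367 [27.5 28.5 33.4 38.3 41.6]
g- 2007 [-121.3 -120.3 -115.  -109.6 -102.5]
knob x 5731 [42.9 47.1 61.7 76.3 80.5]
knob y 5731 [-84.  -76.2 -12.2  13.5  19.1]
bracket x 92 [40.  40.5 42.6 47.3 49. ]
br z 92 [108.3 110.3 120.4 121.7 122. ]
lev x 402 [-21.  -20.1 -15.6 -10.9 -10. ]
lev y 402 [-108.6 -107.6 -103.4 -100.4 -100. ]
lev z 402 [144.5 170.9 189.8 191.3 191.9]
scene row jar (shaker) [ 61.2 -64.7] [41.1 40. ] z 136.0 [233. 229. 226.]
scene row jar (shaker) [61.6  6.6] [41.6 41.8] z 135.6 [235. 230. 227.]
scene row jar (shaker) [61.2 76.3] [43.6 37.8] z 135.6 [236. 232. 229.]
side row jar (shaker) [ 61.1 -64.2] [40.7 42.1] z 135.4 [234. 232. 223.]
side row jar (shaker) [61.3  7.1] [38.9 44.9] z 135.1 [235. 232. 224.]
side row jar (shaker) [61.7 77.5] [39.7 43.4] z 134.5 [236. 234. 225.]
t 42.8 at [ 445.1 -358.7  216.2] target [ 442.9 -356.4  163. ] shift [ 0.1  -0.13  2.66] turn [0.   0.   0.04] F [ 0.9 -0.7 -0.1] w 37.4 q [-0.87  0.3   1.49  0.    1.36 -0.74]
```

View pics/w5.png

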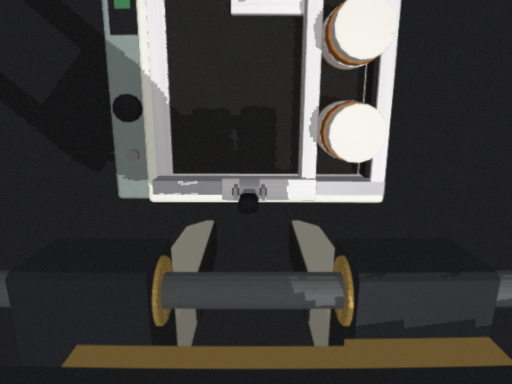

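The jars are in the row at shaker x≈61.4, touching the rail, with a gap of about 46 mm. The lever's tip is at pixel (248,203), nearly upright. Next I lower the lever.

```bash
python3 -m pendant '[[0.35,-0.13,0.6,0,0,0,0.62],[0,0,0.8,0,0,0,0.62],[0,0,0.8,0,0,0,0.62],[0,0,0.5,0,0,0,0.62],[0,0,0,0,0,0,0.7],[0,0,0,0,0,0,1],[0,0,0,0,0,0,1],[0,0,0,0,0,0,1]]' 25
python3 -m pendant '[[0,0,0,0,0,0,1],[0,0,0,0,0,0,1],[0,0,0,0,0,0,1],[0.48,0,0.08,0,0,0,1],[0.48,0,0.12,0,0,0,1],[0.46,0,0.19,0,0,0,1],[0.42,0,0.26,0,0,0,1],[0,0,0,0,0,0,1]]' 25
python3 -c "
from h import *
print(w2s(get_obs()['position'][None]))
go(*s2w(-15.5,-50),95,-8)"
```

```text
time_s: 43.5
position: [443.8, -352.4, 163.1]
eef_rot: [[0.137, 0.991, 0.001], [0.991, -0.137, -0.001], [-0.001, 0.001, -1.0]]
ft_force: [-0.5, 0.0, -0.2]
gripper_width: 13.2
finger_force: 0.0
time_s: 44.17
position: [448.5, -313.8, 148.2]
eef_rot: [[0.136, 0.991, -0.0], [0.991, -0.136, 0.001], [0.001, -0.0, -1.0]]
ft_force: [-0.2, -1.6, -0.4]
gripper_width: 12.0
finger_force: 25.0
[[-15.85023463 -69.08565033]]
t 44.2 at [ 448.5 -313.8  148.2] target [ 451.5 -295.    95. ] shift [0.95 0.02 2.66] turn [-0.   -0.01  0.04] F [-0.2 -1.6 -0.4] w 12.0 q [-0.81  0.31  1.64  0.    1.19 -0.68]
```

```bash
python3 -m pendant '[[0.3,0,0.3,0,0,0,1],[0.27,0,0.33,0,0,0,1],[0.22,0,0.37,0,0,0,1],[0.18,0,0.39,0,0,0,1],[0.13,0,0.4,0,0,0,1],[0.08,0,0.42,0,0,0,1],[0.02,0,0.42,0,0,0,1],[0,0,0,0,0,0,1]]' 25
python3 -m pendant '[[0,0,0.05,0,0,0,1],[0,0,0,0,0,0,1],[0,0,0.05,0,0,0,1],[0,0,0,0,0,0,1],[0,0,0,0,0,0,1],[0,0,0,0,0,0,1],[0,0,0,0,0,0,1],[0,0,0,0,0,0,1]]' 25
python3 -c "
from h import *
print(w2s(get_obs()['position'][None]))"
```

```text
time_s: 44.83
position: [452.1, -289.2, 95.2]
eef_rot: [[0.137, 0.991, 0.0], [0.991, -0.137, 0.004], [0.004, -0.0, -1.0]]
ft_force: [2.3, 5.1, 0.7]
gripper_width: 11.9
finger_force: 25.0
time_s: 45.5
position: [452.1, -289.0, 94.2]
eef_rot: [[0.137, 0.991, 0.0], [0.991, -0.137, 0.004], [0.004, -0.0, -1.0]]
ft_force: [2.5, 7.2, 3.0]
gripper_width: 11.4
finger_force: 25.0
[[-15.72597337 -44.02184229]]
```

```bash
python3 -m pendant '[[0,0,0,0,0,0,0.62],[0,0,0,0,0,0,0.62],[0,0,0,0,0,0,0.62],[0,0,-0.6,0,0,0,0.62],[0,0,-1,0,0,0,0.62],[0,0,-1,0,0,0,0.62],[0,0,-1,0,0,0,0.5],[0,0,-1,0,0,0,0.5]]' 25
python3 -m pendant '[[-1,0,-1,0,0,0,0.6],[-1,0,-1,0,0,0,0.6],[-1,0,0,0,0,0,0.6],[0,0,0,0,0,0,0.6],[0,0,0,0,0,0,0.6],[0,0,0,0,0,0,0.6],[0,0,0,0,0,0,0.6],[0,0,0,0,0,0,0.6]]' 25 >/dev/null
python3 meas.py w6.png; python3 - <<'E'
from h import *
s=snapshot("wrist");C=cloud(s);ok=(s["range_z"]>190);P=C[ok];q=w2s(P);z=P[:,2]
m=(abs(q[:,0]+15.6)<4)&(q[:,1]>-110)&(q[:,1]<-36)&(z>100)
for a in range(-110,-30,8):
    k=m&(q[:,1]>=a)&(q[:,1]<a+8)
    if k.any(): print(a+4,np.median(z[k]).round(1),k.sum())
go(447.6,259.2,230,8.4)
E
```

```text
time_s: 46.17
position: [451.5, -291.7, 187.2]
eef_rot: [[0.137, 0.991, -0.0], [0.991, -0.137, 0.0], [0.0, -0.0, -1.0]]
ft_force: [0.2, -0.3, 0.3]
gripper_width: 44.3
finger_force: 0.0
rail 1500 [85.3 86.5 92.3 96.1 96.8]
bar 2377 [27.4 28.4 33.3 38.2 40.9]
g- 1857 [-121.4 -120.3 -115.  -109.7 -102.5]
knob x 5395 [42.5 47.1 61.6 76.  80.4]
knob y 5395 [-84.  -75.8 -10.5  15.9  23. ]
bracket x 165 [-24.7 -21.3  40.3  46.5  50.2]
br z 165 [109.2 111.  118.9 121.5 121.9]
-106 118.4 93
-98 119.4 96
-90 120.4 93
-82 121.1 99
-74 122.1 108
-66 123.2 110
-58 125.6 108
-50 126.6 121
-42 127.2 121
t 46.9 at [ 443.5 -350.2  226.2] target [447.6 259.2 230. ] shift [30.21 -3.95 -0.17] turn [-0.   -0.01 -3.54] F [ 0.1 -0.2 -1.1] w 36.8 q [-0.87  0.28  1.49  0.    1.38 -0.73]
```

The lever is still about 0.11 rad up, so I press it flat with closed fingertips.

```bash
python3 -c "
from h import *
go(*s2w(-15.6,-44),128,-8)"
python3 -m pendant '[[1,0,0,0,0,0,1],[1,0,0,0,0,0,1],[1,0,0,0,0,0,1],[0,0,1,0,0,0,1],[0,0,1,0,0,0,1],[0,0,1,0,0,0,1],[0,0,1,0,0,0,1],[0,0,0.8,0,0,0,1]]' 25
python3 -m pendant '[[0,0,0,0,0,0,1],[0,0,0.2,0,0,0,1],[0,0,0.1,0,0,0,1],[0,0,0.1,0,0,0,1],[0,0,0,0,0,0,1],[0,0,0,0,0,0,1],[0,0,0,0,0,0,1],[0,0,0,0,0,0,1]]' 25
```

```text
t 46.9 at [ 443.5 -350.2  226.2] target [ 452.2 -289.   128. ] shift [3.09 0.02 4.91] turn [-0.01 -0.01  0.04] F [ 0.1 -0.2 -1.1] w 36.8 q [-0.87  0.28  1.49  0.    1.38 -0.73]
time_s: 47.6
position: [451.4, -290.6, 129.1]
eef_rot: [[0.136, 0.991, -0.001], [0.991, -0.136, 0.001], [0.001, -0.001, -1.0]]
ft_force: [-0.5, 0.2, -0.9]
gripper_width: 0.1
finger_force: 0.0
time_s: 48.27
position: [452.0, -291.9, 123.1]
eef_rot: [[0.137, 0.991, 0.001], [0.991, -0.137, -0.001], [-0.001, 0.001, -1.0]]
ft_force: [1.4, 0.1, 1.9]
gripper_width: 0.7
finger_force: 1.0
```

```bash
for i in 1 2; do python3 -m pendant '[[0,0,0.08,0,0,0,1],[0,0,0,0,0,0,1],[0,0,0.08,0,0,0,1],[0,0,0,0,0,0,1],[0,0,0,0,0,0,1],[0,0,0,0,0,0,1],[0,0,0,0,0,0,1],[0,0,0,0,0,0,1]]' 25 | grep -E "posi|ft_f|time"; done
```

```text
time_s: 48.93
position: [451.8, -291.7, 119.3]
ft_force: [2.0, 0.4, 2.9]
time_s: 49.6
position: [452.0, -291.7, 118.6]
ft_force: [-2.8, 5.0, 19.4]
```

```bash
python3 -m pendant '[[0,0,0.06,0,0,0,1],[0,0,0,0,0,0,1],[0,0,0,0,0,0,1],[0,0,0,0,0,0,1],[0,0,0,0,0,0,1],[0,0,0,0,0,0,1],[0,0,0,0,0,0,1],[0,0,0,0,0,0,1]]' 25 | grep -E "posi|ft_f|time"
```

```text
time_s: 50.27
position: [452.1, -291.7, 118.3]
ft_force: [-3.8, 6.2, 25.8]
```

```bash
python3 -m pendant '[[0,0,-1,0,0,0,1],[0,0,-1,0,0,0,1],[0,0,-1,0,0,0,1],[-1,0,-1,0,0,0,1],[-1,0,-1,0,0,0,0.6],[-1,0,-0.5,0,0,0,0.6],[0,0,0,0,0,0,0.5],[0,0,0,0,0,0,0.5]]' 25 >/dev/null
python3 - <<'E'
from h import *
s=snapshot("wrist");C=cloud(s);ok=(s["range_z"]>190);P=C[ok];q=w2s(P);z=P[:,2]
m=(abs(q[:,0]+15.6)<4)&(q[:,1]>-110)&(q[:,1]<-36)&(z>100)
for a in range(-110,-30,8):
    k=m&(q[:,1]>=a)&(q[:,1]<a+8)
    if k.any(): print(a+4,np.median(z[k]).round(1),k.sum())
b=(abs(z-104)<1.5)&(abs(q[:,1]+20)<50)&(q[:,0]>10)&(q[:,0]<60); print("bar",np.percentile(q[b,0],[2,98]))
go(447.6,259.2,230,8.4)
E
python3 row.py;python3 jars.py
```

```text
-106 117.1 99
-98 117.0 97
-90 117.2 96
-82 117.1 100
-74 117.1 99
-66 117.1 100
-58 118.6 99
-50 118.5 109
-42 118.4 100
-34 115.7 9
bar [26.95021295 41.64489246]
t 51.0 at [ 442.7 -350.4  223.7] target [447.6 259.2 230. ] shift [30.22 -3.96 -0.26] turn [-0.02 -0.02 -3.56] F [-0.3  0.4  0.2] w 26.0 q [-0.87  0.28  1.49  0.    1.37 -0.73]
scene row jar (shaker) [ 61.1 -66.9] [41.5 41.9] z 135.5 [233. 228. 226.]
scene row jar (shaker) [61.5  5.5] [46.4 39.2] z 135.9 [234. 229. 226.]
scene row jar (shaker) [61.9 78.5] [43.6 37.7] z 135.9 [236. 232. 229.]
side row jar (shaker) [ 60.6 -63.2] [40.8 42.4] z 135.3 [233. 231. 222.]
side row jar (shaker) [62.1  7.2] [41.2 40.3] z 135.2 [235. 233. 224.]
side row jar (shaker) [61.5 78.2] [39.6 41.4] z 134.6 [237. 235. 226.]
scene lid [447.3 258.6] [ 16.4 101.2] 8.9
side lid [447.7 259.3] [ 14.7 100.3] 8.3
```

```bash
python3 -m pendant '[[1,-0.13,0,0,0,0,0.5],[1,-0.13,0,0,0,0,0.5],[1,-0.13,0,0,0,0,0.5],[1,-0.13,0,0,0,0,0.5],[1,-0.13,0,0,0,0,0.5],[1,-0.13,0,0,0,0,0.5],[1,-0.13,0,0,0,0,0.5],[1,-0.13,0,0,0,0,0.5]]' 40 >/dev/null
python3 -m pendant '[[1,-0.13,0,0,0,0,0.5],[1,-0.13,0,0,0,0,0.5],[1,-0.13,0,0,0,0,0.5],[1,-0.13,0,0,0,0,0.5],[1,-0.13,0,0,0,0,0.5],[1,-0.13,0,0,0,0,0.5],[1,-0.13,0,0,0,0,0.5],[1,-0.13,0,0,0,0,0.5]]' 40 >/dev/null
python3 -m pendant '[[1,-0.13,0,0,0,0,0.5],[1,-0.13,0,0,0,0,0.5],[1,-0.13,0,0,0,0,0.5],[1,-0.13,0,0,0,0,0.5],[1,-0.13,0,0,0,0,0.5],[1,-0.13,0,0,0,0,0.5],[1,-0.13,0,0,0,0,0.5],[1,-0.13,0,0,0,0,0.5]]' 40 >/dev/null
python3 jars.py;python3 -c "
from h import *
go(447.6,259.2,200,8.4)"
```

```text
scene lid [447.8 258.9] [ 15.2 100.9] 8.7
side lid [447.6 259.7] [14.5 99.6] 8.2
t 53.3 at [446.4 135.6 224.4] target [447.6 259.2 200. ] shift [ 6.13 -0.76  1.23] turn [-0.01 -0.01 -3.5 ] F [ 0.1 -1.5 -0.3] w 46.2 q [0.05 0.1  1.71 0.   1.33 0.19]
```

```bash
python3 -m pendant '[[1,-0.13,0,0,0,0,0.5],[1,-0.13,0,0,0,0,0.5],[1,-0.13,0,0,0,0,0.5],[1,-0.13,0,0,0,0,0.5],[1,-0.13,0,0,0,0,0.5],[1.0,-0.1,0.4,0,0,0,0.5],[0.1,0,0.5,0,0,0,0.5],[0,0,0.4,0,0,0,0.5]]' 40 >/dev/null
python3 -m pendant '[[0,0,0,0,0,-0.9,0.5],[0,0,0,0,0,-0.9,0.5],[0,0,0,0,0,-0.9,0.5],[0,0,0,0,0,-0.8,0.5],[0,0,0,0,0,0,0.5],[0,0,0,0,0,0,0.5],[0,0,0,0,0,0,0.5],[0,0,0,0,0,0,0.5]]' 40 >/dev/null
python3 -c "
from h import *
go(447.6,259.2,110,8.4)
s=snapshot('wrist');save(s,'w7.png')
C=cloud(s);z=C[...,2];P=C[(s['range_z']>0)&(abs(z-134.5)<3)&(C[...,1]>150)&(s['range_z']>150)]
print(len(P),P.mean(0)); print(cv2.minAreaRect(P[:,:2].astype(np.float32)))"
python3 jars.py
```

```text
t 54.6 at [449.1 255.4 198.7] target [447.6 259.2 110. ] shift [ 0.2  -0.05  4.43] turn [-0.    0.   -0.07] F [ 0.7  0.1 -0.5] w 46.5 q [ 0.3   0.21  1.64 -0.    1.28  0.16]
2709 [446.20382792 260.82576322 134.36277037]
((446.41522216796875, 257.93377685546875), (13.78117561340332, 98.84949493408203), 8.401928901672363)
scene lid [447.9 259.2] [ 14.9 100.5] 9.4
side lid [447.7 259.7] [14.6 99.4] 8.3
```

View pics/w7.png

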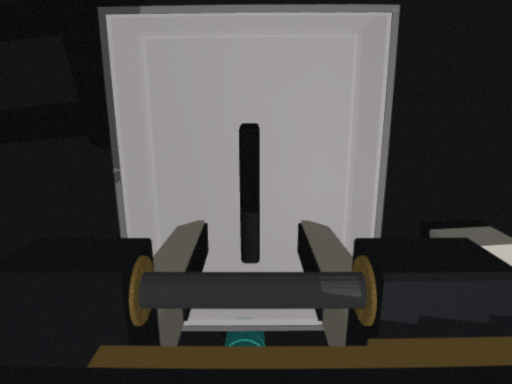

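The handle bar runs from (250,125) to (250,262), centred between the fingers.

```bash
python3 -m pendant '[[0.15,-0.03,0.9,0,0,-0.07,0.5],[0,0,0.9,0,0,0,0.5],[0,0,0.9,0,0,0,0.5],[0,0,0.9,0,0,0,0.5],[0,0,0.83,0,0,0,0.5],[0,0,0,0,0,0,0.5],[0,0,0,0,0,0,0.8],[0,0,0,0,0,0,1]]' 50
python3 -m pendant '[[0,0,0,0,0,0,1],[0,0,0,0,0,0,1],[0,0,0,0,0,0,1],[0,0,0,0,0,0,1],[0,0,0,0,0,0,1],[0,0,0,0,0,0,1],[0,0,0,0,0,0,1],[0,0,0,0,0,0,1]]' 50
python3 -c "
from h import *
go(447.2,258.5,110,8.4)
c,s=np.cos(np.radians(8.4)),np.sin(np.radians(8.4));d=np.array([447.2,258.5])-get_obs()['position'][:2];print('handle-tcp in lid frame',d@[c,s],d@[-s,c])"
```

```text
time_s: 55.43
position: [448.8, 259.0, 111.1]
eef_rot: [[-0.148, 0.989, 0.001], [0.989, 0.148, 0.0], [0.0, 0.001, -1.0]]
ft_force: [0.6, 0.2, -0.1]
gripper_width: 37.5
finger_force: 0.0
time_s: 56.1
position: [447.9, 258.8, 110.9]
eef_rot: [[-0.148, 0.989, -0.0], [0.989, 0.148, 0.0], [0.0, -0.0, -1.0]]
ft_force: [-3.4, 0.2, 5.6]
gripper_width: 13.0
finger_force: 50.0
t 56.1 at [447.9 258.8 110.9] target [447.2 258.5 110. ] shift [-0.01 -0.04  0.05] turn [-0.   -0.    0.02] F [-3.4  0.2  5.6] w 13.0 q [0.31 0.3  1.76 0.   1.08 0.16]
handle-tcp in lid frame -0.7418871905208233 -0.24014995971012493
```

```bash
python3 -m pendant '[[0,0,-0.2,0,0,0,1],[0,0,-0.5,0,0,0,1],[0,0,-0.8,0,0,0,1],[0,0,-1,0,0,0,1],[0,0,-1,0,0,0,1],[0,0,-1,0,0,0,1],[0,0,-1,0,0,0,1],[0,0,-1,0,0,0,1]]' 50
python3 -m pendant '[[0,0,-1,0,0,0,1],[0,0,-0.8,0,0,0,1],[0,0,0,0,0,0.5,1],[0,0,0,0,0,0.6,1],[0,0,0,0,0,0.7,1],[0,0,0,0,0,0.7,1],[0,0,0,0,0,0.6,1],[0,0,0,0,0,0.5,1]]' 50
python3 -c "
from h import *
go(*s2w(0.7,0.2),275,-8)"
```

```text
time_s: 56.77
position: [447.8, 258.7, 241.3]
eef_rot: [[-0.148, 0.989, -0.001], [0.989, 0.148, -0.0], [-0.0, -0.001, -1.0]]
ft_force: [0.4, -0.1, -6.3]
gripper_width: 13.6
finger_force: 50.0
time_s: 57.43
position: [447.9, 258.6, 276.2]
eef_rot: [[0.142, 0.99, -0.001], [0.99, -0.142, -0.0], [-0.0, -0.001, -1.0]]
ft_force: [0.2, -0.1, -4.6]
gripper_width: 13.8
finger_force: 50.0
t 57.4 at [447.9 258.6 276.2] target [ 474.5 -247.5  275. ] shift [-24.86   4.91   0.07] turn [-0.01  0.01 -0.03] F [ 0.2 -0.1 -4.6] w 13.8 q [ 0.31  0.17  1.51 -0.    1.46  0.45]
```

```bash
python3 -m pendant '[[-0.4,0.08,0,0,0,0,1],[-0.7,0.14,0,0,0,0,1],[-0.9,0.18,0,0,0,0,1],[-1,0.2,0,0,0,0,1],[-1,0.2,0,0,0,0,1],[-1,0.2,0,0,0,0,1],[-1,0.2,0,0,0,0,1],[-1,0.2,0,0,0,0,1]]' 50 >/dev/null
python3 -m pendant '[[-1,0.2,0,0,0,0,1],[-1,0.2,0,0,0,0,1],[-1,0.2,0,0,0,0,1],[-1,0.2,0,0,0,0,1],[-1,0.2,0,0,0,0,1],[-1,0.2,0,0,0,0,1],[-1,0.2,0,0,0,0,1],[-1,0.2,0,0,0,0,1]]' 50 >/dev/null
python3 -m pendant '[[-1,0.2,0,0,0,0,1],[-1,0.2,0,0,0,0,1],[-1,0.2,0,0,0,0,1],[-1,0.2,0,0,0,0,1],[-1,0.2,0,0,0,0,1],[-1,0.2,0,0,0,0,1],[-0.9,0.18,0,0,0,0,1],[-0.7,0.14,0,0,0,0,1]]' 50 >/dev/null
python3 -m pendant '[[-0.6,0.12,0,0,0,0,1],[-0.6,0.12,0,0,0,0,1],[-0.5,0.1,0,0,0,0,1],[-0.3,0.06,0,0,0,0,1],[-0.2,0.04,0,0,0,0,1],[0,0,0,0,0,0,1],[0,0,0,0,0,0,1],[0,0,0,0,0,0,1]]' 50
python3 -m pendant '[[0,0,0,0,0,0,1],[0,0,0,0,0,0,1],[0,0,0,0,0,0,1],[0,0,0,0,0,0,1],[0,0,0,0,0,0,1],[0,0,0,0,0,0,1],[0,0,0,0,0,0,1],[0,0,0,0,0,0,1]]' 50 >/dev/null
cat > lid.py <<'E'
from h import *
o=get_obs();zt=o["position"][2]-111+97
for n in("scene","side"):
    s=snapshot(n);C=cloud(s);z=C[...,2];q=w2s(C)
    m=(s["range_z"]>0)&(abs(z-zt)<5)&(abs(q[...,0])<160)&(abs(q[...,1])<180)
    P=q[m].astype(np.float32);r=cv2.minAreaRect(P.copy());print(n,"lid top in shaker",np.round(r[0],1),np.round(r[1],1),round(r[2],1),"z",np.percentile(z[m],[5,50,95]).round(1))
    A=np.c_[q[m],np.ones(m.sum())];print(" tilt",np.linalg.lstsq(A,z[m],rcond=None)[0][:2].round(4))
go(*s2w(0.7,0.2),175,-8)
E
python3 lid.py; python3 -c "
from h import *
s=snapshot('scene');save(s,'s8.png')"
```

```text
time_s: 60.1
position: [477.3, -245.5, 276.3]
eef_rot: [[0.139, 0.99, -0.0], [0.99, -0.139, 0.0], [0.0, -0.0, -1.0]]
ft_force: [-0.4, -0.7, -5.0]
gripper_width: 13.4
finger_force: 50.0
scene lid top in shaker [2.7 2.4] [217.3 271.4] 0.1 z [259.5 262.2 264.6]
 tilt [0.0015 0.0041]
side lid top in shaker [2.7 2. ] [272.9 217.8] 89.6 z [259.5 261.9 264. ]
 tilt [0.001  0.0015]
t 60.9 at [ 477.3 -246.2  276.2] target [ 474.5 -247.5  175. ] shift [-0.09 -0.13  5.06] turn [-0. -0. -0.] F [ 0.1  0.3 -5.3] w 13.5 q [-0.68  0.2   1.47 -0.    1.47 -0.54]
```

View pics/s8.png

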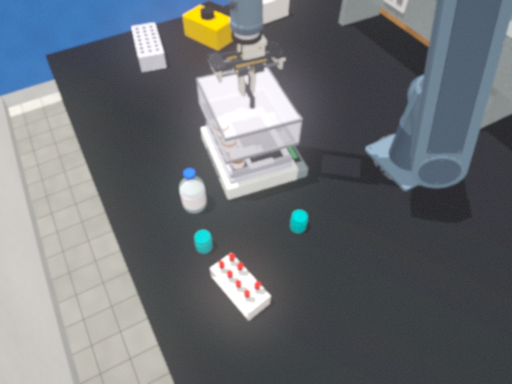

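The lid hangs level and square above the shaker, with its measured centre (2.7, 2.2) mm off. I correct that and lower it.

```bash
python3 -m pendant '[[-0.1,-0.13,0,0,0,0,1],[0,0,0.3,0,0,0,1],[0,0,0.5,0,0,0,1],[0,0,0.5,0,0,0,1],[0,0,0.3,0,0,0,1],[0,0,0,0,0,0,1],[0,0,0,0,0,0,1],[0,0,0,0,0,0,1]]' 50
python3 lid.py
```

```text
time_s: 61.58
position: [474.6, -247.9, 244.3]
eef_rot: [[0.139, 0.99, 0.0], [0.99, -0.139, -0.0], [-0.0, 0.0, -1.0]]
ft_force: [-0.4, -0.2, -5.0]
gripper_width: 13.4
finger_force: 50.0
scene lid top in shaker [0.4 0.4] [270.7 217.5] 89.8 z [227.7 230.4 232.9]
 tilt [0.0005 0.0014]
side lid top in shaker [0.4 0.8] [272.6 217.6] 89.7 z [227.7 230.2 232.4]
 tilt [0.0013 0.0004]
t 61.7 at [ 474.8 -248.   244.7] target [ 474.5 -247.5  175. ] shift [ 0.03 -0.02  3.49] turn [ 0.01  0.01 -0.  ] F [ 0.4 -0.1 -4.7] w 13.4 q [-0.69  0.22  1.53 -0.    1.4  -0.55]
```

```bash
python3 -m pendant '[[0,0,0.4,0,0,0,1],[0,0,0.5,0,0,0,1],[0,0,0.5,0,0,0,1],[0,0,0.5,0,0,0,1],[0,0,0.4,0,0,0,1],[0,0,0.3,0,0,0,1],[0,0,0,0,0,0,1],[0,0,0,0,0,0,1]]' 50
python3 -m pendant '[[0,0,0.2,0,0,0,1],[0,0,0.2,0,0,0,1],[0,0,0.2,0,0,0,1],[0,0,0.15,0,0,0,1],[0,0,0.1,0,0,0,1],[0,0,0,0,0,0,1],[0,0,0,0,0,0,1],[0,0,0,0,0,0,1]]' 50
python3 lid.py
```

```text
time_s: 62.35
position: [474.3, -247.7, 191.8]
eef_rot: [[0.139, 0.99, -0.001], [0.99, -0.139, 0.001], [0.001, -0.001, -1.0]]
ft_force: [1.1, -0.9, -5.8]
gripper_width: 13.6
finger_force: 50.0
time_s: 63.02
position: [474.5, -247.9, 175.4]
eef_rot: [[0.139, 0.99, 0.0], [0.99, -0.139, -0.0], [-0.0, 0.0, -1.0]]
ft_force: [0.5, 0.5, -5.8]
gripper_width: 13.6
finger_force: 50.0
scene lid top in shaker [ 0.1 -0.7] [273.9 216.5] 89.8 z [158.8 161.5 164.2]
 tilt [ 0.0003 -0.0018]
side lid top in shaker [0.9 0.1] [273.4 217.5] 89.4 z [158.5 161.  163.6]
 tilt [ 0.001  -0.0022]
t 63.1 at [ 474.6 -247.9  175.5] target [ 474.5 -247.5  175. ] shift [ 0.02 -0.01  0.02] turn [ 0.01  0.   -0.  ] F [-0.6 -0.5 -5.2] w 13.6 q [-0.69  0.27  1.64  0.    1.24 -0.55]
```

Still hanging, so I creep down to contact and then release.

```bash
python3 -m pendant '[[0,0,0.06,0,0,0,1],[0,0,0.05,0,0,0,1],[0,0,0,0,0,0,1],[0,0,0,0,0,0,1],[0,0,0,0,0,0,1],[0,0,0,0,0,0,1],[0,0,0,0,0,0,1],[0,0,0,0,0,0,1]]' 50|grep -E "posi|ft_f"
python3 -m pendant '[[0,0,0.03,0,0,0,1],[0,0,0,0,0,0,1],[0,0,0,0,0,0,1],[0,0,0,0,0,0,1],[0,0,0,0,0,0,1],[0,0,0,0,0,0,1],[0,0,0,0,0,0,1],[0,0,0,0,0,0,1]]' 50|grep -E "posi|ft_f"
```

```text
position: [474.4, -247.8, 173.1]
ft_force: [0.8, 0.3, -5.3]
position: [474.5, -247.8, 172.9]
ft_force: [-2.5, 2.2, 3.1]
```

```bash
python3 -m pendant '[[0,0,0,0,0,0,0.9],[0,0,0,0,0,0,0.6],[0,0,0,0,0,0,0.5],[0,0,0,0,0,0,0.5],[0,0,0,0,0,0,0.5],[0,0,0,0,0,0,0.5],[0,0,-0.5,0,0,0,0.5],[0,0,-1,0,0,0,0.5]]' 50
python3 -m pendant '[[0,0,-1,0,0,0,0.5],[0,0,-1,0,0,0,0.5],[0,0,-1,0,0,0,0.5],[-1,-0.5,-1,0,0,0,0.5],[-1,-1,0,0,0,0,0.5],[-1,-1,0,0,0,0,0.5],[-1,-1,0,0,0,0,0.5],[-1,-1,0,0,0,0,0.5]]' 50 >/dev/null
python3 - <<'E'
from h import *
for n in("scene","side"):
    s=snapshot(n);C=cloud(s);z=C[...,2];q=w2s(C);ok=s["range_z"]>0
    m=ok&(abs(z-159)<5)&(abs(q[...,0])<160)&(abs(q[...,1])<180)
    r=cv2.minAreaRect(q[m].astype(np.float32));A=np.c_[q[m],np.ones(m.sum())]
    print(n,np.round(r[0],1),np.round(r[1],1),round(r[2],1),np.median(z[m]),np.linalg.lstsq(A,z[m],rcond=None)[0].round(4))
    h=ok&(z>183)&(z<200)&(abs(q[...,0])<60)&(abs(q[...,1])<80)
    r=cv2.minAreaRect(q[h].astype(np.float32));print(" handle",np.round(r[0],1),np.round(r[1],1),round(r[2],1),np.percentile(z[h],90))
    save(s,n+"9.png")
o=get_obs();print(o["time_s"],o["position"])
E
```

```text
time_s: 65.12
position: [473.2, -246.8, 200.9]
eef_rot: [[0.139, 0.99, -0.004], [0.99, -0.139, 0.003], [0.003, -0.004, -1.0]]
ft_force: [0.1, -0.0, 0.1]
gripper_width: 46.1
finger_force: 0.0
scene [ 0.3 -0.2] [216.3 273.9] 0.0 159.11949060445534 [ 4.000000e-04 -2.400000e-03  1.591293e+02]
 handle [-0.7  0.4] [101.   14.6] 89.4 198.68238439373772
side [0.5 0.8] [272.5 217.6] 89.6 158.41415242071798 [-4.000000e-04 -1.200000e-03  1.584209e+02]
 handle [-0.2  0.3] [ 15.2 102.3] 1.5 197.835781896201
65.8833 [ 368.94554058 -336.49576193  283.31760471]
```

View pics/side9.png

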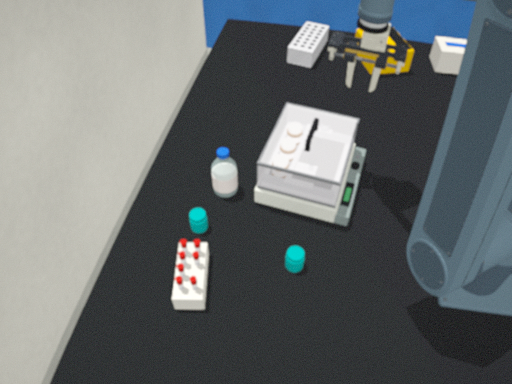

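The lid is seated at (310,155): its top is at z 159 (62+97), level and centred. The jars show inside at (295,130) and (288,148), and the bottle and rack are untouched.

```bash
python3 -c "
from h import *
print(hand_in())"
```

```text
the job is handed in; nothing more can be done
None
```

I handed the job in at about 66 s of the 210 s limit, with all three amber jars clamped snug against the rail, the lever down flat, the lid seated level, and the bottle and tube rack left alone.

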